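Put the tablet up for the recipe

ROBOT

A 6-joint arm with a two-finger parallel gripper is mounted at the origin on the work surface. World frame = base frame: x ahead of the robot, y to its left, z up, the work surface at z = 0. Lengths are in m, angles in degrees, forces in N, time in s.
With the tool pointing down it reaches from about 0.35 to 0.875 m from the base axis. Payload 4.2 kg.
Tool frame: the origin (TCP) lies midway between the tips of the shut fingers; the grasp point (between the pads) lies r.grasp_offset behind it (r.grasp_offset is the distance from the TCP to the grasp point, in m); z points along the fingers, y is the direction in which the jaws open and shut (so a half turn about z gives the same grasp; the last joint's range is limited). The gripper opens to 87 mm and grips with 3 to 60 N. Pads are 19 mm wide; open, the fingers measure 117 mm over their backs; the gripper's body (75 mm by 190 mm) begins 51 mm behind the grasp point.
Start: joints at [82.54, 22.042, 0.453, 0, -68.411, -14.817], TCP at [0.237, 0.578, 0.193] pointing down, gripper open.
Joint ranges: [-179.83, 179.83], [-69.29, 118.12], [-61.27, 80.66], [-181.25, 117.63], [-171.15, -9.14], [-177.46, 177.46]. Speed limits (degrees/s): [159.86, 159.86, 180, 180, 180, 180].

INTERFACE

Orientations are given as a 3x3 rotation matrix whose columns are the frame's x, y, z axes.
In Python, from station import sense, optics, r gives the robot as it stands. The module is installed in compiled form; this text tells all that it offers.
- The arm moves only by the tool servo_tool, never from a script. Its argument "deltas" is a list of rows, each an object with "slide": the shift along the tool's x, y, z in units of 25 mm (1.0 is 25 mm), a list of three; "spin": the turn about the tool's z in units of 8 degrees (1.0 is 8 degrees). A call has 1 to 10 rows; each row shifts and turns the pose as measured when the row begins, along the tool's axes as they then stand; what a row does not reach is not made up. A row lasts 1/10 s, in which the tool goes at most 50 mm and 8.59 degrees, less where a joint would pass 70% of its speed; a pose out of reach is approached as far as the arm can. A call is refused whole if a number of a shift passes 1 or a number of a turn 1, either way. A call with a gripper value outside its range is refused whole. "gripper" is the closure in counts, from 0 (fully open) to 255 (shut), set as the call begins (left out, the last holds). The fingers move at their own pace and stop on an object; the grip force is fixed at half the most. Time passes only in rows, so rows that do not move let the fingers close. It gives the time, the measured TCP pose, the force and the opening at its end, in the units of the state.
- sense(): the state, without advancing time (a new reading comes with each control period).
- optics.capture(name): name is "scene" or "top" or "wrist"; returns a dict with "frame" (384x512x3 uint8, red, green, blue), "camera_matrix" (3x3 intrinsics, pixels), "k1" (the pictures are not rectified: a ray, as slopes to the right and down, at radius r is drawn at 1 + k1 r^2 times it, then the intrinsics apply), "eye" and "rotation" of the camera in the world. Camera axes: x right, y down, z forward; pixel columns grow to the right and rows downward; lengths in m; the calibration is good to about 2 mm. A picture is of the moment at which its call begins. There is no depth.
- r.finish_job(): hands the job in, once; it reports no verdict.
The state is a dict: "time_s": time; "joints": joint angles; "joint_velocities": joint speeds; "effort": joint torques, N m; "tcp_pos": TCP position; "ee_rot": TCP orientation; "wrist_force": force on the tool from outside, world axes, zero at the start; "moment": the same for the moment, N m; "gripper_width": opening from 0.0 (shut) to 1.0 (fully open).
Only numpy, scipy, OpenCV 4.12 (cv2) and the standard library are available. Lean on these libraries where they do the work, as an engineer would, in place of code of your own. Each camera call takes 0.05 s, during which the arm holds its last target.

TASK

We are about to cook and the recipe is on the tablet, the widest of the three devices in the wire-and-bamboo rack. Slide the tablet straight up out of its slot, then set it down on the ledge of the bamboo cookbook stand, roughly in the middle and leaning back on the backrest with the screen facing out of the stand's front, and let go only once it is standing on the ledge. Leave the phone and the e-reader in the rack and do not disturb anything else on the worktop.

Things in the scene. Friction and masses are not known exactly. Their poses are not given: they have to be found in the camera images.
- tablet: The tablet, a flat grey slab with a black screen: 205 mm wide (its y), 125 mm high (its z), 9 mm thick (its x), about 0.33 kg, lengthwise on edge in one of the three slots. Origin: middle of the underside of its lower long edge, halfway through the thickness. x points out of the screen, z to its top edge. The mass is evenly spread.
- tablet_top (a point): Middle of the tablet's top edge, 125 mm above its origin along its z. At the start it is about 135 mm above the worktop, the wires beside it reach 70 mm.
- ereader: E-reader, dark with a pale grey screen, 160 mm wide, 108 mm high, 9 mm thick, on edge in another slot, same origin and axes as the tablet. Stays in the rack.
- phone: Phone, white with a black screen, 72 mm wide, 148 mm high, 9 mm thick, upright in another slot, same origin and axes as the tablet. Stays in the rack.
- rack: Device rack, fixed: bamboo base 190 (x) by 170 (y) by 22 mm high. Three slots along its y at x = -60, 0 and +60 mm: grooves 13 mm wide, floor 10 mm above the worktop, open at both ends, each between two steel wire hoops (5 mm wire, 13 mm clear, y from -60 to +60 mm). Any device may be in any slot, up to 12 mm off the middle. Origin: centre of its underside, on the worktop.
- rack_top (a point): Point over the rack's centre at the height of the tops of the wire hoops, 70 mm above the worktop; axes of the rack. All screens look to the rack's +x. The devices stand loosely and may lean 3 or 4 degrees. Neighbouring devices are 51 mm apart, face to face.
- stand: Bamboo cookbook stand, fixed: ledge 220 mm wide (y), 38 mm deep, lip 10 mm high along its front; backrest leaning back 0.30 rad from vertical, towards -x. The ledge is square to the backrest, so it rises 0.30 rad to the front. Front is +x (away from the robot, turned by up to 0.35 rad). Origin: on the worktop, 10 mm in front of the corner of ledge and backrest, which is 24 mm up. z up.
- stand_seat (a point): Point on the ledge where the middle of the tablet's lower edge (its origin) comes when it lies against the backrest: middle of the width, 4.5 mm in front of the backrest, in the stand at x = -5.7, y = 0, z = 25.3 mm. Axes are those of the stand (z vertical, not tilted).
- mug: White mug, 80 mm across, 92 mm high, bystander. Origin: centre of its underside.
- salt_mill: Cream salt mill, 54 mm across, 170 mm high, bystander. Origin: centre of its underside.
- pepper_mill: Black pepper mill, 54 mm across, 170 mm high, bystander. Origin: centre of its underside.
- oil_bottle: Green glass oil bottle, 56 mm across, 175 mm high, bystander. Origin: centre of its underside.
- wooden_spoon: Wooden spoon lying on the worktop between rack and stand, 260 mm long, bystander. Origin: under its middle.
- stand_back (a point): Top of the backrest in the middle of its width, on its front face: here it is 55 mm high, measured up its slope from the ledge. Its two ears (|y| from 45 to 110 mm) go to 105 mm, so behind the top of a tablet in the middle there is free room for a finger. Its base board and two struts reach back to x = -93 mm in the stand.
Things that resemble listed ones, but are neither listed nor needed, are in the scene too. Leave any orange or purple look-alike of the tablet alone.

How it is judged:
By the outcome, as a careful person would: the job done as asked, in the order asked, and still so for the second after the job is handed in, with the robot touching nothing.
It also fails if it takes over 45 s, if anything falls off the work surface, if the arm or the gripper's body presses on something with over 40 N, if the wrist force passes 120 N, or if a joint passes its speed limit or range.

## Working session

There is one attempt and no reset: what is moved stays moved. The work goes in short steps, Python scripts to look and compute and a tool call to move; the robot and the scene stay as the last step left them, time stands still between calls to the robot, and variables do not carry over. Pictures are saved under pics/ and viewed, and the job is handed in when it is done.

Besides the shell and the picture viewer there is one more tool, called after "Emit:" in YAML: its name, and indented under it one key for each argument. servo_tool: Moves the arm, as the interface text tells. Its arguments: {"type":"object","properties":{"deltas":{"type":"array"},"gripper":{"type":"number"}},"required":["deltas"]}

```bash
mkdir -p pics; cat > h.py <<'E'
from station import sense, optics, r
import numpy as np, cv2, pickle
def cap(n,f):
    c=optics.capture(n); cv2.imwrite(f'pics/{f}.png',c['frame'][:,:,::-1]); pickle.dump(c,open(f'pics/{f}.pkl','wb')); return c
def load(f): return pickle.load(open(f'pics/{f}.pkl','rb'))
def ray(c,uv):
    K=np.array(c['camera_matrix']); k1=c['k1']
    u=(np.array(uv,float)-K[:2,2])/np.array([K[0,0],K[1,1]])
    n=cv2.undistortPoints(np.array([[uv]],float),K,np.array([k1,0,0,0,0.]))[0,0]
    d=np.array(c['rotation'])@np.array([n[0],n[1],1]); return np.array(c['eye']),d/np.linalg.norm(d)
def onz(c,uv,z):
    e,d=ray(c,uv); return e+d*(z-e[2])/d[2]
def tri(*a):
    A=np.zeros((3,3));b=np.zeros(3)
    L=[ray(c,uv) for c,uv in a]
    for e,d in L:
        P=np.eye(3)-np.outer(d,d);A+=P;b+=P@e
    p=np.linalg.solve(A,b); return p,[np.linalg.norm((np.eye(3)-np.outer(d,d))@(p-e)) for e,d in L]
def proj(c,p):
    R=np.array(c['rotation']); q=R.T@(np.array(p)-c['eye']); n=q[:2]/q[2]; n=n*(1+c['k1']*(n@n)); K=np.array(c['camera_matrix'])
    return K[:2,:2]@n+K[:2,2]
def big(f,box,s,out):
    im=cv2.imread(f'pics/{f}.png');x0,y0,x1,y1=box
    cv2.imwrite(f'pics/{out}.png',cv2.resize(im[y0:y1,x0:x1],None,fx=s,fy=s,interpolation=cv2.INTER_CUBIC))
E
python3 - <<'E'
from h import *
for n in ['scene','top','wrist']:
    c=cap(n,n+'0'); print(n,c['eye'],np.round(c['rotation'],3).tolist(),c['camera_matrix'],c['k1'])
print(sense(), r.grasp_offset)
E
```

```text
scene [ 1.48612492 -0.14353573  1.12281535] [[0.246, 0.707, -0.663], [0.969, -0.183, 0.164], [-0.006, -0.682, -0.731]] [[449.11480741   0.         250.71323757]
 [  0.         449.11480741 193.40669818]
 [  0.           0.           1.        ]] -0.03293504358329514
top [0.28967855 0.10345876 1.24875879] [[0.056, -0.978, 0.203], [-0.998, -0.055, 0.012], [-0.0, -0.203, -0.979]] [[425.40516774   0.         252.33882038]
 [  0.         425.40516774 191.76463423]
 [  0.           0.           1.        ]] 0.009270291699214691
wrist [0.3007044  0.55214456 0.38260278] [[-0.38, -0.893, -0.239], [-0.925, 0.368, 0.095], [0.003, 0.258, -0.966]] [[307.53509709   0.         259.4646212 ]
 [  0.         307.53509709 189.88051421]
 [  0.           0.           1.        ]] -0.03242050166724943
{'time_s': 0.15, 'joints': array([ 8.25389004e+01,  2.20817966e+01,  3.98592961e-01, -1.94925904e-02,
       -6.84099526e+01, -1.48175415e+01]), 'joint_velocities': array([ 0.05382223, -0.09958441,  0.1704932 ,  0.11230993,  0.06755801,
       -0.00375364]), 'effort': array([-1.43909106e-04, -3.91054416e+01,  1.87586600e+01,  4.22232181e+00,
        1.23730896e-02, -1.35932860e-04]), 'tcp_pos': array([0.23674048, 0.57790194, 0.19230717]), 'ee_rot': array([[ 9.25303574e-01, -3.79226871e-01, -5.24785747e-04],
       [-3.79227218e-01, -9.25302247e-01, -1.57101938e-03],
       [ 1.10187333e-04,  1.65268289e-03, -9.99998628e-01]]), 'wrist_force': array([ 0.2901549 , -0.18518893,  0.88264387]), 'moment': array([-0.00289124,  0.00657915,  0.01334614]), 'gripper_width': 0.9977572013408638} 0.0187
```

View pics/scene0.png

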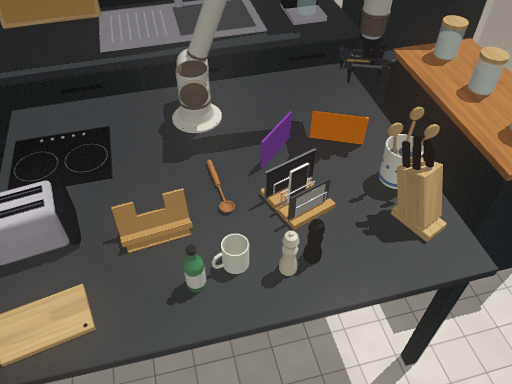

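View pics/top0.png

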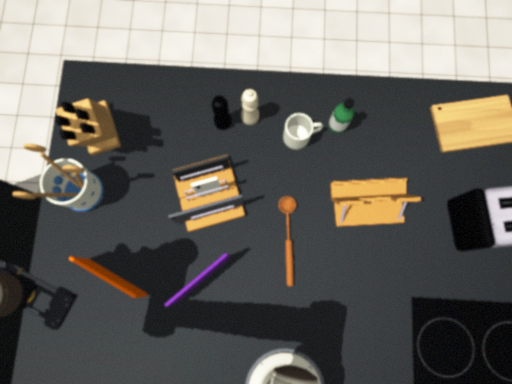

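View pics/wrist0.png

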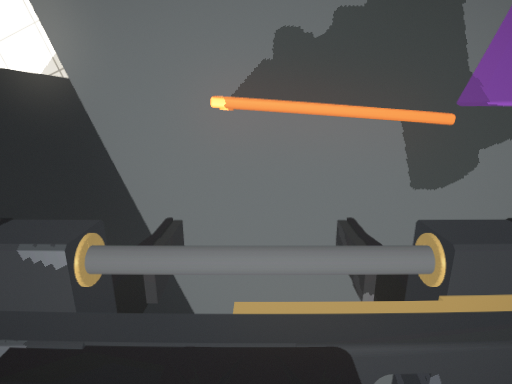

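```bash
python3 - <<'E'
from h import *
big('scene0',(250,130,350,230),6,'s_rack');big('top0',(155,140,260,240),6,'t_rack');big('scene0',(100,180,210,255),7,'s_stand');big('top0',(320,165,430,235),7,'t_stand')
E
```

```text
(no output)
```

View pics/s_rack.png

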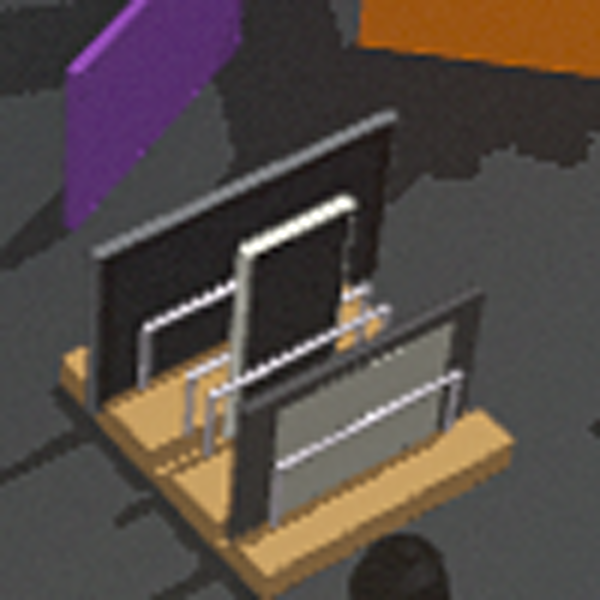

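View pics/t_rack.png

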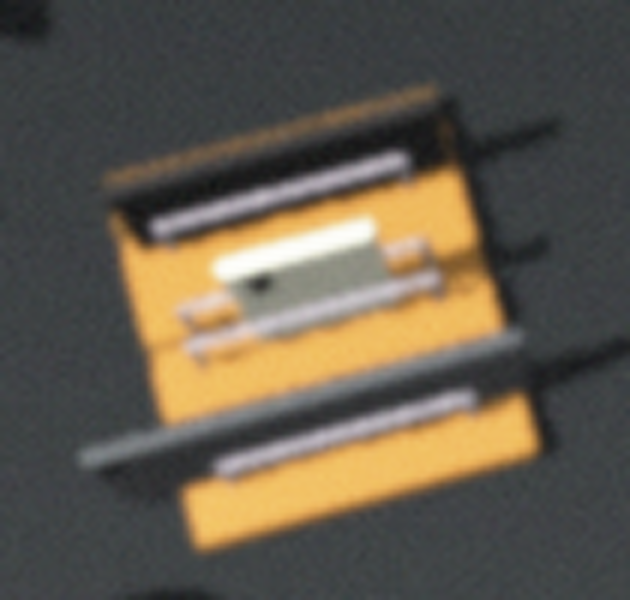

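View pics/s_stand.png

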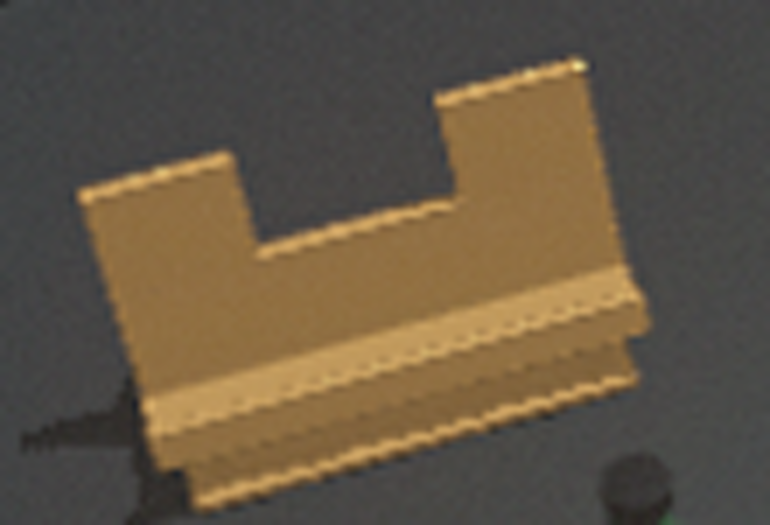

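View pics/t_stand.png

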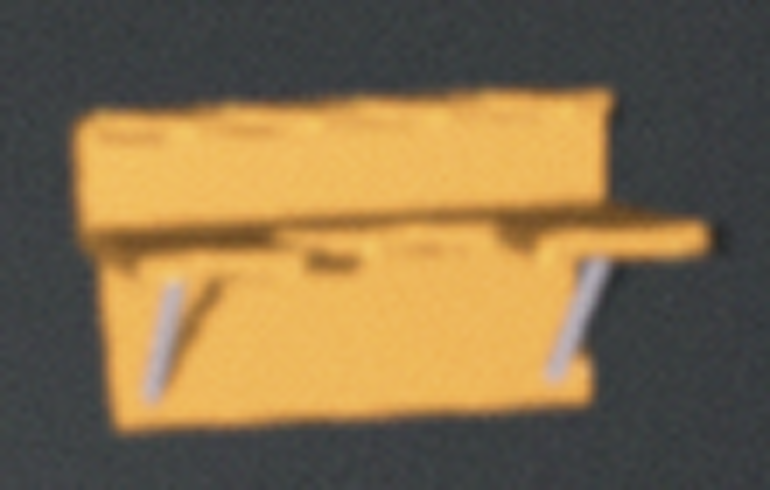

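```bash
python3 - <<'E'
from h import *
s=load('scene0');t=load('top0')
S=lambda x,y:(250+x/6-.5,130+y/6-.5); T=lambda x,y:(155+x/6-.5,140+y/6-.5)
def p(n,a,b): q,e=tri((s,a),(t,b)); print(n,np.round(q*1000,1),np.round(np.array(e)*1000,1)); return q
a=p('tab -y end',S(96,252),T(520,336)); b=p('tab +y end',S(393,117),T(82,460))
print(np.linalg.norm(a-b), (a+b)/2, np.degrees(np.arctan2(*(b-a)[[1,0]])))
# hoops
c=p('hoop0 front -y',S(148,327),T(472,400)); 
d=p('hoop(mid rear) +y',S(385,310),T(190,350))
p('hoop mid rear -y?',S(192,377),T(432,280))
p('ereader hoop front? -y',S(278,468),T(405,160));p('  +y',S(460,375),T(157,230))
# rack base corners top z=22
for n,uv in [('ne',T(105,190)),('nw',T(432,90)),('se',T(200,548)),('sw',T(540,450))]: print(n,onz(t,uv,.022)[:2])
S2=lambda x,y:(100+x/7-.5,180+y/7-.5); T2=lambda x,y:(320+x/7-.5,165+y/7-.5)
print('stand')
p('ear top -y',S2(82,195),T2(710,235)); p('ear in -y',S2(232,155),T2(540,235))
p('ear +y out',S2(583,65),T2(80,240));
p('lip -y',S2(148,405),T2(610,95));p('lip +y',S2(640,295),T2(78,118))
E
```

```text
tab -y end [509.1 146.5 133.4] [0.3 0.3]
tab +y end [443.1 336.4 129.5] [0. 0.]
0.20109325056137756 [0.47612765 0.24144025 0.13144107] 109.15367727707994
hoop0 front -y [494.  176.1  53.4] [6.1 6.1]
hoop(mid rear) +y [511.1 311.   49.1] [4.4 4.4]
hoop mid rear -y? [547.2 191.7  64.5] [0.5 0.5]
ereader hoop front? -y [610. 215.  52.] [4.8 4.8]
  +y [569.2 332.6  49.8] [5.1 5.1]
ne [0.59309105 0.36037345]
nw [0.65363085 0.20206483]
se [0.41844028 0.29792164]
sw [0.47517382 0.13729198]
stand
ear top -y [ 531.  -335.8  123.7] [0.6 0.6]
ear in -y [ 526.7 -270.8  126.3] [0.2 0.2]
ear +y out [ 513.6 -106.3  124.9] [11.3 11.3]
lip -y [ 600.5 -323.1   61. ] [1.4 1.4]
lip +y [ 581.7 -109.1   47.7] [2.3 2.3]
```

Emit:
servo_tool:
  deltas:
    - {"slide":[0,0,-0.9],"spin":1}
    - {"slide":[0,0,-0.9],"spin":1}
    - {"slide":[0,0,-0.9],"spin":1}
    - {"slide":[0,0,-0.9],"spin":1}
    - {"slide":[0,0,-0.9],"spin":1}
    - {"slide":[0,0,0],"spin":1}
    - {"slide":[0,0,0],"spin":0}
  gripper: 0

```text
time_s: 0.85
tcp_pos: [0.2361, 0.5763, 0.3047]
ee_rot: [[0.305, -0.952, -0.004], [-0.952, -0.305, -0.011], [0.009, 0.007, -1.0]]
wrist_force: [-0.2, -0.5, -0.7]
gripper_width: 0.997
```

```bash
cat >> h.py <<'E'
def go(target,yaw_y,verbose=1):
    """units to move: target tcp, desired heading of tool y (deg)"""
    s=sense(); R=s['ee_rot']; d=R.T@(np.array(target)-s['tcp_pos'])/0.025
    h=np.degrees(np.arctan2(R[1,1],R[0,1])); dh=(yaw_y-h+180)%360-180
    print('t',round(s['time_s'],2),'tcp',np.round(s['tcp_pos'],4),'head',round(h,2),'slide',np.round(d,2),'spin',round(-dh/8,2),'F',np.round(s['wrist_force'],1),'w',round(s['gripper_width'],3),'j',np.round(s['joints'],1), 'tilt',np.round(R[:2,2],4))
E
python3 -c "
from h import *
go([.453,.307,.30],-160.7)"
```

```text
t 0.85 tcp [0.2361 0.5763 0.3047] head -162.22 slide [12.91 -4.97  0.27] spin -0.19 F [-0.2 -0.5 -0.7] w 0.997 j [ 82.5  19.4  12.2  -0.1 -83.5 -64.7] tilt [-0.0035 -0.0107]
```

Emit:
servo_tool:
  deltas:
    - {"slide":[0.95,-0.36,0],"spin":-0.1}
    - {"slide":[0.95,-0.36,0],"spin":-0.1}
    - {"slide":[0.95,-0.36,0]}
    - {"slide":[0.95,-0.36,0]}
    - {"slide":[0.95,-0.36,0]}
    - {"slide":[0.95,-0.36,0]}
    - {"slide":[0.95,-0.36,0]}
    - {"slide":[0.95,-0.36,0]}
    - {"slide":[0.95,-0.36,0]}
    - {"slide":[0.95,-0.36,0]}

```text
invalid input
```

```bash
python3 -c "
from h import *
go([.453,.307,.30],-160.7)"
```

```text
t 0.85 tcp [0.2361 0.5763 0.3047] head -162.22 slide [12.91 -4.97  0.27] spin -0.19 F [-0.2 -0.5 -0.7] w 0.997 j [ 82.5  19.4  12.2  -0.1 -83.5 -64.7] tilt [-0.0035 -0.0107]
```

Spin is evidently required in every row.

Emit:
servo_tool:
  deltas:
    - {"slide":[0.95,-0.36,0],"spin":-0.1}
    - {"slide":[0.95,-0.36,0],"spin":-0.1}
    - {"slide":[0.95,-0.36,0],"spin":0}
    - {"slide":[0.95,-0.36,0],"spin":0}
    - {"slide":[0.95,-0.36,0],"spin":0}
    - {"slide":[0.95,-0.36,0],"spin":0}
    - {"slide":[0.95,-0.36,0],"spin":0}
    - {"slide":[0.95,-0.36,0],"spin":0}
    - {"slide":[0.95,-0.36,0],"spin":0}
    - {"slide":[0.95,-0.36,0],"spin":0}

```text
time_s: 1.85
tcp_pos: [0.4043, 0.3766, 0.2982]
ee_rot: [[0.372, -0.928, -0.01], [-0.928, -0.371, -0.024], [0.018, 0.019, -1.0]]
wrist_force: [-0.0, 0.5, 0.5]
gripper_width: 1.001
```

```bash
python3 -c "
from h import *
go([.453,.307,.30],-160.7)"
```

```text
t 1.85 tcp [0.4043 0.3766 0.2982] head -158.2 slide [ 3.31 -0.77 -0.02] spin 0.31 F [-0.   0.5  0.5] w 1.001 j [ 59.9  12.6   1.8   0.2 -80.8 -38.1] tilt [-0.0104 -0.0239]
```

Emit:
servo_tool:
  deltas:
    - {"slide":[0.9,-0.22,0],"spin":0.1}
    - {"slide":[0.9,-0.22,0],"spin":0.1}
    - {"slide":[0.8,-0.2,0],"spin":0.1}
    - {"slide":[0.4,-0.1,0],"spin":0}
    - {"slide":[0,0,0],"spin":0}
    - {"slide":[0,0,0],"spin":0}

```text
time_s: 2.45
tcp_pos: [0.4502, 0.3074, 0.2954]
ee_rot: [[0.343, -0.939, -0.016], [-0.939, -0.342, -0.03], [0.022, 0.025, -0.999]]
wrist_force: [-0.1, 0.2, 0.2]
gripper_width: 1.001
```

```bash
python3 -c "
from h import *
go([.453,.307,.30],-160.7)
cap('wrist','w1')
go([.453,.307,.30],-160.7)"
```

```text
t 2.45 tcp [0.4502 0.3074 0.2954] head -159.97 slide [ 0.06 -0.1  -0.19] spin 0.09 F [-0.1  0.2  0.2] w 1.001 j [ 51.6  12.    0.7   0.3 -80.5 -31.6] tilt [-0.0158 -0.0295]
t 2.5 tcp [0.45   0.3075 0.2954] head -159.96 slide [ 0.06 -0.1  -0.19] spin 0.09 F [ 0.6 -0.  -0.5] w 1.005 j [ 51.6  12.    0.7   0.3 -80.5 -31.6] tilt [-0.0158 -0.0296]
```

View pics/w1.png

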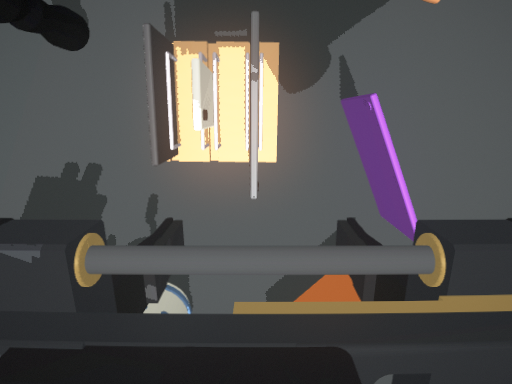

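```bash
python3 - <<'E'
from h import *
big('w1',(135,5,290,205),3.9,'w1c')
E
```

```text
(no output)
```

View pics/w1c.png

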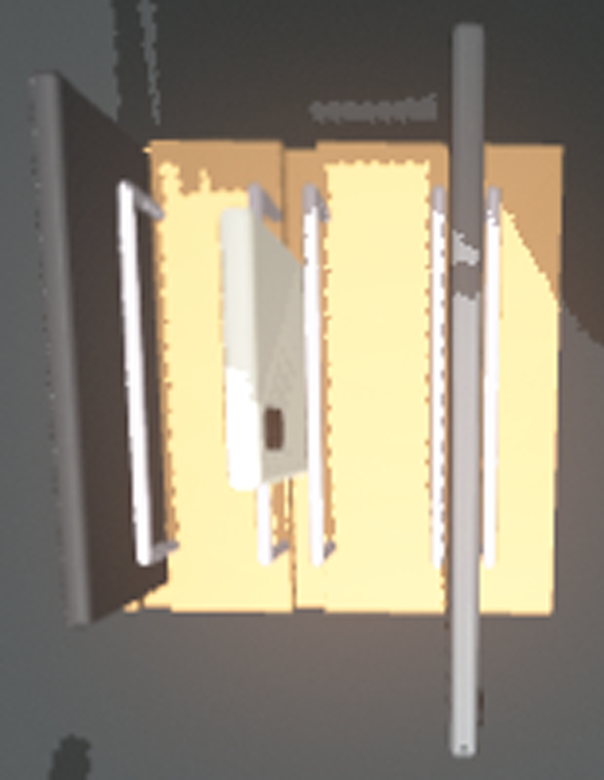

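```bash
python3 - <<'E'
from h import *
w=load('w1');t=load('top0');s=load('scene0')
W=lambda x,y:(135+(x+.5)/3.9-.5,5+(y+.5)/3.9-.5)
def line(p0,p1,z0):
    a=onz(w,W(*p0),z0);b=onz(w,W(*p1),z0); d=b-a; print(np.round(a,4),np.round(b,4),'len',round(np.linalg.norm(d),4),'ang',round(np.degrees(np.arctan2(-d[1],-d[0]))%180,2),'mid',np.round((a+b)/2,4)); return (a+b)/2
line((467,25),(464,755),.135)
line((438,188),(438,564),.0675);line((493,188),(489,564),.0675)
line((310,188),(317,564),.0675);line((254,188),(265,564),.0675)
line((150,142),(140,610),.022);line((562,147),(553,612),.022)
S=lambda x,y:(250+x/6-.5,130+y/6-.5); T=lambda x,y:(155+x/6-.5,140+y/6-.5)
for n,a,b,c in [('-y',W(467,25),T(520,338),S(96,252)),('+y',W(464,755),T(82,462),S(393,117))]:
    print(n,tri((w,a),(t,b)),tri((w,a),(s,c)))
E
```

```text
[0.5091 0.1461 0.135 ] [0.4416 0.3366 0.135 ] len 0.2021 ang 109.52 mid [0.4753 0.2414 0.135 ]
[0.5077 0.176  0.0675] [0.4668 0.2918 0.0675] len 0.1228 ang 109.48 mid [0.4872 0.2339 0.0675]
[0.4908 0.1698 0.0675] [0.45   0.2857 0.0675] len 0.1229 ang 109.4 mid [0.4704 0.2278 0.0675]
[0.5469 0.1903 0.0675] [0.5064 0.306  0.0675] len 0.1226 ang 109.3 mid [0.5266 0.2482 0.0675]
[0.564  0.1966 0.0675] [0.5234 0.3121 0.0675] len 0.1225 ang 109.37 mid [0.5437 0.2543 0.0675]
[0.6133 0.1889 0.022 ] [0.5688 0.3525 0.022 ] len 0.1695 ang 105.21 mid [0.591  0.2707 0.022 ]
[0.4739 0.1396 0.022 ] [0.4172 0.299  0.022 ] len 0.1691 ang 109.57 mid [0.4455 0.2193 0.022 ]
-y (array([0.50864408, 0.14594278, 0.13373392]), [np.float64(0.0005936229201865398), np.float64(0.0005936229201866016)]) (array([0.50940133, 0.14623227, 0.1339431 ]), [np.float64(0.00047072177721636707), np.float64(0.00047072177721640745)])
+y (array([0.44152728, 0.33567677, 0.13591396]), [np.float64(0.0007108385361061224), np.float64(0.000710838536106264)]) (array([0.44067585, 0.33809879, 0.127159  ]), [np.float64(0.0005088056448069724), np.float64(0.000508805644807016)])
```

```bash
python3 -c "
from h import *
go([.4753,.2414,.20],-160.55)"
```

```text
t 2.5 tcp [0.45   0.3075 0.2954] head -159.96 slide [ 2.75 -0.14  3.88] spin 0.07 F [ 0.6 -0.  -0.5] w 1.005 j [ 51.6  12.    0.7   0.3 -80.5 -31.6] tilt [-0.0158 -0.0296]
```

Emit:
servo_tool:
  deltas:
    - {"slide":[0.7,-0.03,1],"spin":0.03}
    - {"slide":[0.7,-0.03,1],"spin":0.03}
    - {"slide":[0.7,-0.03,1],"spin":0}
    - {"slide":[0.65,-0.03,0.8],"spin":0}
  gripper: 123

```text
time_s: 2.9
tcp_pos: [0.4756, 0.2464, 0.2021]
ee_rot: [[0.346, -0.938, -0.009], [-0.938, -0.346, -0.022], [0.018, 0.016, -1.0]]
wrist_force: [0.3, -0.5, 1.0]
gripper_width: 0.72
```

```bash
python3 -c "
from h import *
go([.4753,.2414,.102],-160.55)
cap('wrist','w2')
go([.4753,.2414,.102],-160.55)"
```

```text
t 2.9 tcp [0.4756 0.2464 0.2021] head -159.75 slide [0.11 0.02 4.01] spin 0.1 F [ 0.3 -0.5  1. ] w 0.72 j [ 45.1  13.6 -10.7   0.6 -67.  -25.1] tilt [-0.0087 -0.0224]
t 2.95 tcp [0.474  0.2436 0.1986] head -159.88 slide [ 0.02 -0.11  3.86] spin 0.08 F [-1.6 -1.3 -2.9] w 0.675 j [ 45.   13.7 -11.    0.5 -66.9 -25. ] tilt [-0.0148 -0.0265]
```

View pics/w2.png

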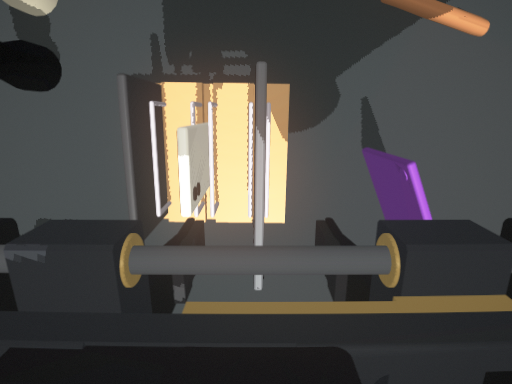

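Emit:
servo_tool:
  deltas:
    - {"slide":[0.02,-0.1,0],"spin":0.08}
    - {"slide":[0,0,0],"spin":0}
    - {"slide":[0,0,0],"spin":0}

```text
time_s: 3.25
tcp_pos: [0.4767, 0.246, 0.1992]
ee_rot: [[0.336, -0.942, -0.014], [-0.942, -0.335, -0.027], [0.02, 0.022, -1.0]]
wrist_force: [0.0, -0.6, -1.1]
gripper_width: 0.53
```

```bash
python3 -c "
from h import *
go([.4753,.2414,.102],-160.55)
cap('wrist','w3')
go([.4753,.2414,.102],-160.55)
big('w3',(100,60,400,300),2.6,'w3c')"
```

```text
t 3.25 tcp [0.4767 0.246  0.1992] head -160.41 slide [0.08 0.03 3.89] spin 0.02 F [ 0.  -0.6 -1.1] w 0.53 j [ 45.   14.  -10.6   0.6 -67.1 -25.6] tilt [-0.014  -0.0265]
t 3.3 tcp [0.4768 0.2461 0.1993] head -160.4 slide [0.08 0.04 3.9 ] spin 0.02 F [ 0.1 -0.1  0.4] w 0.524 j [ 45.   14.  -10.6   0.6 -67.1 -25.6] tilt [-0.0136 -0.0263]
```

View pics/w3c.png

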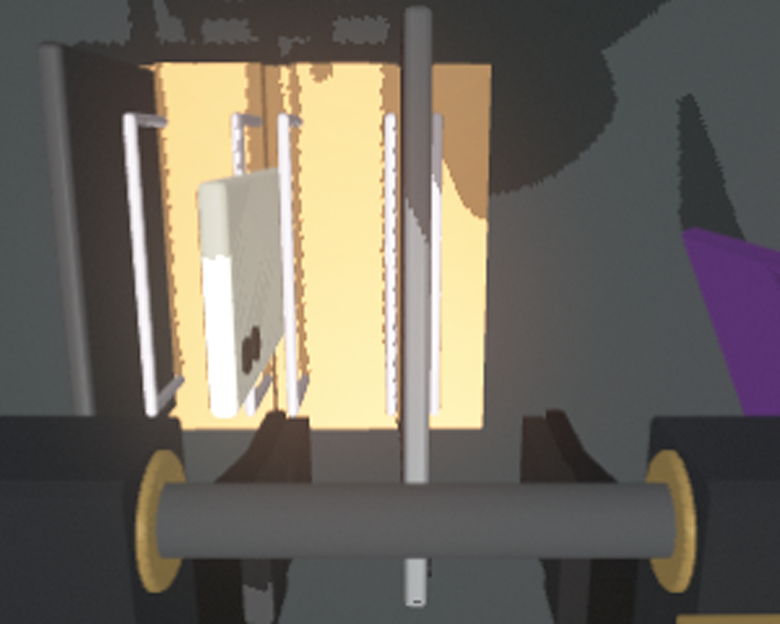

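```bash
python3 - <<'E'
from h import *
w=load('w1');v=load('w3')
W=lambda x,y:(135+(x+.5)/3.9-.5,5+(y+.5)/3.9-.5)
V=lambda x,y:(100+(x+.5)/2.6-.5,60+(y+.5)/2.6-.5)
for n,a,b in [('-y',W(467,25),V(418,8)),('+y',W(464,755),V(415,606)),('h1-',W(438,188),V(390,116)),('h1+',W(438,564),V(390,412)),('h2-',W(493,188),V(437,116)),('h2+',W(489,564),V(434,412))]:
    p,e=tri((w,a),(v,b)); print(n,np.round(p,4),np.round(e,4),'z135/67',onz(v,b,.135 if n[0]!='h' else .0675)[:2])
E
```

```text
-y [0.5091 0.1456 0.1336] [0.0002 0.0002] z135/67 [0.50889429 0.14576314]
+y [0.4416 0.3373 0.1327] [0.0002 0.0002] z135/67 [0.44232509 0.33602975]
h1- [0.5076 0.1765 0.0703] [0.0001 0.0001] z135/67 [0.50772327 0.17646462]
h1+ [0.4671 0.2922 0.0646] [0.0005 0.0005] z135/67 [0.46785277 0.29143623]
h2- [0.4906 0.1705 0.0718] [0.0001 0.0001] z135/67 [0.49041098 0.17030434]
h2+ [0.4499 0.2859 0.0657] [0. 0.] z135/67 [0.45013208 0.28530008]
```

Emit:
servo_tool:
  deltas:
    - {"slide":[0.03,0.01,1],"spin":0.02}
    - {"slide":[0.03,0.01,1],"spin":0}
    - {"slide":[0,0,0.8],"spin":0}

```text
time_s: 3.6
tcp_pos: [0.4796, 0.2481, 0.1341]
ee_rot: [[0.337, -0.942, -0.001], [-0.942, -0.337, -0.016], [0.015, 0.006, -1.0]]
wrist_force: [-0.2, 0.2, 0.3]
gripper_width: 0.521
```

```bash
python3 -c "
from h import *
go([.4754,.2412,.102],-160.55)"
```

```text
t 3.6 tcp [0.4796 0.2481 0.1341] head -160.33 slide [0.18 0.24 1.29] spin 0.03 F [-0.2  0.2  0.3] w 0.521 j [ 45.   17.1 -16.4   0.7 -57.3 -25.7] tilt [-0.0011 -0.0161]
```

Emit:
servo_tool:
  deltas:
    - {"slide":[0.12,0.2,0.5],"spin":0.03}
    - {"slide":[0.05,0.05,0.5],"spin":0}
    - {"slide":[0,0,0.1],"spin":0}

```text
time_s: 3.9
tcp_pos: [0.4746, 0.2433, 0.1056]
ee_rot: [[0.335, -0.942, -0.001], [-0.942, -0.335, -0.016], [0.014, 0.006, -1.0]]
wrist_force: [-0.4, 0.0, 0.1]
gripper_width: 0.515
```

```bash
python3 -c "
from h import *
go([.4754,.2412,.102],-160.55)"
```

```text
t 3.9 tcp [0.4746 0.2433 0.1056] head -160.43 slide [ 0.09 -0.    0.15] spin 0.02 F [-0.4  0.   0.1] w 0.515 j [ 45.   18.2 -19.4   0.7 -53.  -25.8] tilt [-0.001  -0.0157]
```

Emit:
servo_tool:
  deltas:
    - {"slide":[0.08,0,0.2],"spin":0.02}
    - {"slide":[0,0,0],"spin":0}
    - {"slide":[0,0,0],"spin":0}

```text
time_s: 4.2
tcp_pos: [0.4767, 0.2433, 0.1024]
ee_rot: [[0.334, -0.943, 0.003], [-0.942, -0.334, -0.013], [0.013, 0.002, -1.0]]
wrist_force: [0.4, 0.1, 0.5]
gripper_width: 0.52
```

Emit:
servo_tool:
  deltas:
    - {"slide":[0,0,0],"spin":0}
    - {"slide":[0,0,0],"spin":0}
    - {"slide":[0,0,0],"spin":0}
    - {"slide":[0,0,0],"spin":0}
    - {"slide":[0,0,0],"spin":0}
  gripper: 255

```text
time_s: 4.7
tcp_pos: [0.4777, 0.2442, 0.1042]
ee_rot: [[0.334, -0.943, 0.005], [-0.942, -0.334, -0.011], [0.012, -0.002, -1.0]]
wrist_force: [-0.5, -0.4, 0.0]
gripper_width: 0.15
```

```bash
python3 -c "
from h import *
go([.4754,.2412,.102],-160.55)
cap('wrist','w4')
go([.4754,.2412,.102],-160.55)"
```

```text
t 4.7 tcp [0.4777 0.2442 0.1042] head -160.48 slide [0.08 0.13 0.09] spin 0.01 F [-0.5 -0.4  0. ] w 0.15 j [ 44.8  18.3 -19.5   0.8 -52.4 -25.8] tilt [ 0.0054 -0.0107]
t 4.75 tcp [0.4777 0.2441 0.1042] head -160.48 slide [0.08 0.12 0.09] spin 0.01 F [-0.4  0.8  0.2] w 0.106 j [ 44.8  18.3 -19.5   0.8 -52.4 -25.8] tilt [ 0.0053 -0.0108]
```

View pics/w4.png

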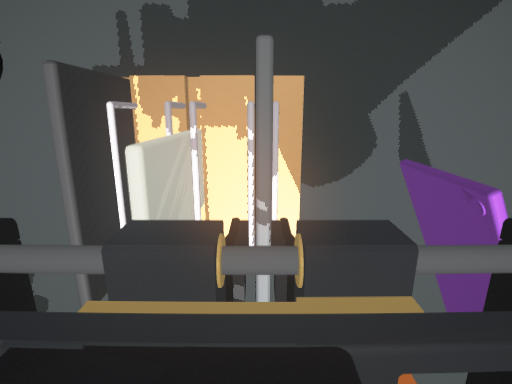

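Emit:
servo_tool:
  deltas:
    - {"slide":[0.06,0.12,0.1],"spin":0}
    - {"slide":[0,0.02,0],"spin":0}
    - {"slide":[0,0.0,0],"spin":0}

```text
time_s: 5.05
tcp_pos: [0.477, 0.2442, 0.1042]
ee_rot: [[0.335, -0.942, 0.012], [-0.942, -0.335, -0.005], [0.009, -0.009, -1.0]]
wrist_force: [-0.4, 0.9, -0.4]
gripper_width: 0.088
```

```bash
python3 -c "
from h import *
go([.4754,.2412,.102],-160.55)"
```

```text
t 5.05 tcp [0.477  0.2442 0.1042] head -160.41 slide [0.09 0.1  0.09] spin 0.02 F [-0.4  0.9 -0.4] w 0.088 j [ 44.9  18.  -20.    0.9 -51.8 -25.8] tilt [ 0.0115 -0.0052]
```

Emit:
servo_tool:
  deltas:
    - {"slide":[0,0,-0.6],"spin":0}
    - {"slide":[0,0,-1],"spin":0}
    - {"slide":[0,0,-1],"spin":0}

```text
time_s: 5.35
tcp_pos: [0.4712, 0.2408, 0.1628]
ee_rot: [[0.333, -0.943, -0.004], [-0.943, -0.333, -0.016], [0.014, 0.009, -1.0]]
wrist_force: [0.2, 0.8, -3.6]
gripper_width: 0.086
```

```bash
python3 -c "
from h import *
go([.4765,.2435,.25],-160.55)"
```

```text
t 5.35 tcp [0.4712 0.2408 0.1628] head -160.56 slide [ 0.01 -0.2  -3.49] spin -0.0 F [ 0.2  0.8 -3.6] w 0.086 j [ 45.   14.5 -15.3   0.6 -60.9 -25.8] tilt [-0.0041 -0.0159]
```

Emit:
servo_tool:
  deltas:
    - {"slide":[0,-0.2,-1],"spin":0}
    - {"slide":[0,-0.1,-1],"spin":0}
    - {"slide":[0,-0.1,-1],"spin":0}
    - {"slide":[0,-0.1,-0.7],"spin":0}

```text
time_s: 5.75
tcp_pos: [0.4794, 0.2436, 0.2525]
ee_rot: [[0.331, -0.943, -0.018], [-0.943, -0.331, -0.023], [0.016, 0.024, -1.0]]
wrist_force: [-0.3, 0.9, -4.0]
gripper_width: 0.084
```

```bash
python3 -c "
from h import *
go([.4765,.2435,.25],-160.55)
cap('wrist','w5');cap('scene','s5');cap('top','t5')
big('s5',(100,100,356,292),3,'s5c')
go([.4765,.2435,.25],-160.55)"
```

```text
t 5.75 tcp [0.4794 0.2436 0.2525] head -160.68 slide [-0.04  0.11  0.1 ] spin -0.02 F [-0.3  0.9 -4. ] w 0.084 j [ 44.4  12.2  -5.    0.3 -74.4 -25.1] tilt [-0.0175 -0.0233]
t 5.9 tcp [0.4797 0.244  0.2516] head -160.69 slide [-0.02  0.13  0.07] spin -0.02 F [-0.9 -0.4 -3.9] w 0.085 j [ 44.4  12.3  -5.1   0.2 -74.2 -25.1] tilt [-0.0167 -0.0222]
```

View pics/s5c.png

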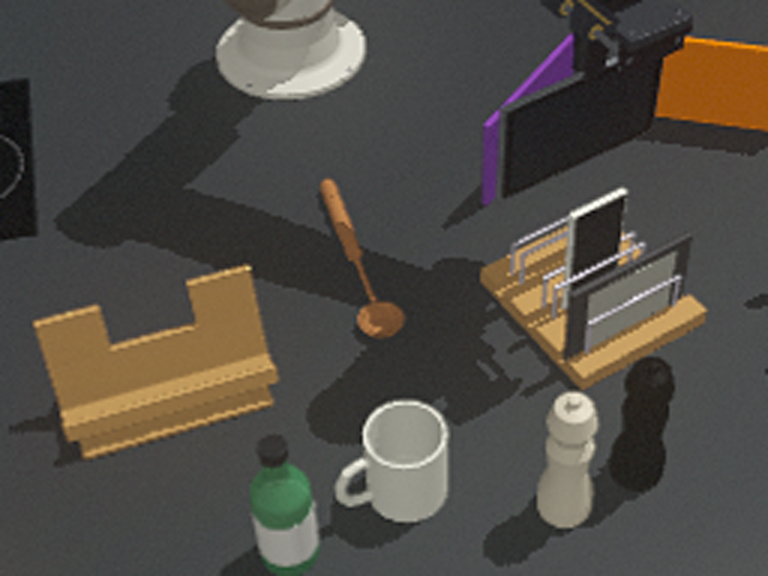

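View pics/w5.png

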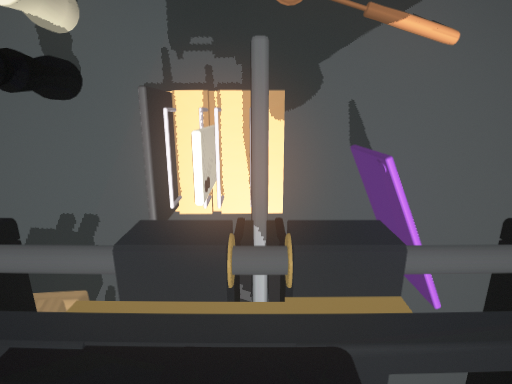

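```bash
cat > stand.py <<'E'
from h import *
from scipy.optimize import least_squares
s=load('scene0');t=load('top0')
S2=lambda x,y:(100+(x+.5)/7-.5,180+(y+.5)/7-.5); T2=lambda x,y:(320+(x+.5)/7-.5,165+(y+.5)/7-.5)
u=np.array([-np.sin(.3),0,np.cos(.3)]);l=np.array([np.cos(.3),0,np.sin(.3)]);C=np.array([-.010,0,.024]);Y=np.array([0,1,0])
obs=[(s,S2(85,203),C+.105*u-.110*Y),(s,S2(237,165),C+.105*u-.045*Y),(s,S2(440,107),C+.105*u+.045*Y),(s,S2(585,73),C+.105*u+.110*Y),
(s,S2(260,260),C+.055*u-.045*Y),(s,S2(455,205),C+.055*u+.045*Y),(t,T2(710,222),C+.105*u-.110*Y)]
def Rz(a): return np.array([[np.cos(a),-np.sin(a),0],[np.sin(a),np.cos(a),0],[0,0,1]])
def res(q): return np.concatenate([proj(c,Rz(q[2])@p+[q[0],q[1],0])-np.array(uv) for c,uv,p in obs])
if __name__=='__main__':
    f=least_squares(res,[.57,-.22,.1]); print(f.x,np.degrees(f.x[2])); print(np.round(f.fun.reshape(-1,2),1))
    q=f.x; print('seat',Rz(q[2])@np.array([-.0057,0,.0253])+[q[0],q[1],0])
    for n,c,off,m in [('scene',s,(100,180),'s_stand'),('top',t,(320,165),'t_stand')]:
        im=cv2.imread(f'pics/{m}.png')
        for P in [C+.105*u-.11*Y,C+.105*u-.045*Y,C+.105*u+.045*Y,C+.105*u+.11*Y,C+.055*u-.045*Y,C+.055*u+.045*Y,C-.11*Y,C+.11*Y,C+.038*l-.11*Y,C+.038*l+.11*Y,C+.038*l+.01*u-.11*Y,C+.038*l+.01*u+.11*Y]:
            uv=(proj(c,Rz(q[2])@P+[q[0],q[1],0])-off+.5)*7
            cv2.circle(im,tuple(int(a) for a in uv),5,(0,0,255),1)
        cv2.imwrite(f'pics/{m}_fit.png',im)
E
python3 stand.py
```

```text
[ 0.56596662 -0.22219403  0.1006149 ] 5.764809235448834
[[-0.7 -0.1]
 [-0.6 -0.3]
 [-0.1  0.3]
 [-0.  -0.2]
 [ 0.  -0.1]
 [ 1.1  0.1]
 [-0.3 -0.2]]
seat [ 0.56029545 -0.22276657  0.0253    ]
```

```bash
python3 -c "
import cv2,numpy as np
a=cv2.imread('pics/s_stand_fit.png');b=cv2.imread('pics/t_stand_fit.png')
c=np.vstack([a,b]);cv2.imwrite('pics/fit.png',cv2.resize(c,None,fx=.58,fy=.58))"
```

```text
(no output)
```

View pics/fit.png

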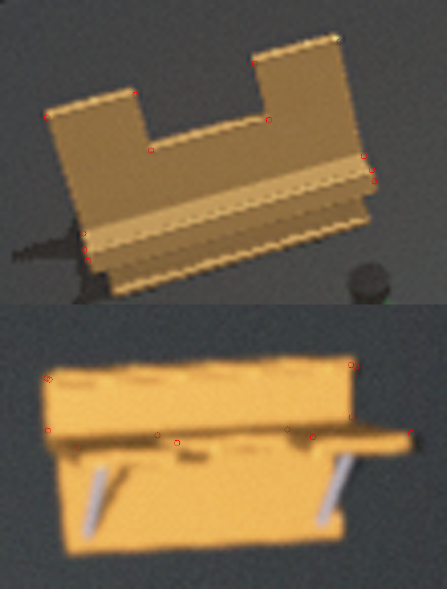

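```bash
python3 -c "
from h import *
go([.55,-.20,.26],-174.24)"
```

```text
t 5.9 tcp [0.4797 0.244  0.2516] head -160.69 slide [1.769e+01 3.230e+00 1.000e-02] spin 1.69 F [-0.9 -0.4 -3.9] w 0.085 j [ 44.4  12.3  -5.1   0.2 -74.2 -25.1] tilt [-0.0167 -0.0222]
```

Emit:
servo_tool:
  deltas:
    - {"slide":[0.4,0.05,0],"spin":0.1}
    - {"slide":[0.7,0.1,0],"spin":0.15}
    - {"slide":[0.9,0.1,0],"spin":0.15}
    - {"slide":[0.9,0.1,0],"spin":0.15}
    - {"slide":[0.9,0.1,0],"spin":0.15}
    - {"slide":[0.9,0.1,0],"spin":0.15}
    - {"slide":[0.9,0.1,0],"spin":0.15}
    - {"slide":[0.9,0.1,0],"spin":0.15}

```text
time_s: 6.7
tcp_pos: [0.4956, 0.0669, 0.2426]
ee_rot: [[0.163, -0.986, -0.041], [-0.986, -0.162, -0.035], [0.028, 0.046, -0.999]]
wrist_force: [-0.1, -0.5, -3.3]
gripper_width: 0.083
```

```bash
python3 -c "
from h import *
go([.55,-.20,.26],-174.24)"
```

```text
t 6.7 tcp [0.4956 0.0669 0.2426] head -170.69 slide [10.9  -0.39 -0.41] spin 0.44 F [-0.1 -0.5 -3.3] w 0.083 j [ 26.8   9.4 -10.3   0.8 -73.3 -17.7] tilt [-0.041  -0.0349]
```

Emit:
servo_tool:
  deltas:
    - {"slide":[0.9,-0.02,-0.1],"spin":0.05}
    - {"slide":[0.9,-0.04,-0.1],"spin":0.05}
    - {"slide":[0.9,-0.04,-0.1],"spin":0.05}
    - {"slide":[0.9,-0.04,-0.1],"spin":0.05}
    - {"slide":[0.9,-0.04,-0.1],"spin":0.05}
    - {"slide":[0.9,-0.04,-0.1],"spin":0}
    - {"slide":[0.9,-0.04,0],"spin":0}
    - {"slide":[0.9,-0.04,0],"spin":0}

```text
time_s: 7.5
tcp_pos: [0.5165, -0.1289, 0.253]
ee_rot: [[0.111, -0.992, -0.065], [-0.993, -0.109, -0.038], [0.03, 0.068, -0.997]]
wrist_force: [1.5, -0.4, -2.9]
gripper_width: 0.083
```

```bash
python3 -c "
from h import *
go([.55,-.20,.26],-174.24)"
```

```text
t 7.5 tcp [ 0.5165 -0.1289  0.253 ] head -173.72 slide [ 2.98 -1.   -0.26] spin 0.06 F [ 1.5 -0.4 -2.9] w 0.083 j [  4.7  12.7  -5.1   1.9 -76.1   1.1] tilt [-0.0647 -0.0378]
```

Emit:
servo_tool:
  deltas:
    - {"slide":[0.8,-0.4,-0.1],"spin":0.03}
    - {"slide":[0.8,-0.4,-0.1],"spin":0.03}
    - {"slide":[0.7,-0.4,0],"spin":0}
    - {"slide":[0.4,-0.2,0],"spin":0}

```text
time_s: 7.9
tcp_pos: [0.5525, -0.2012, 0.2523]
ee_rot: [[0.093, -0.993, -0.077], [-0.995, -0.09, -0.036], [0.029, 0.08, -0.996]]
wrist_force: [0.6, -0.6, -3.1]
gripper_width: 0.085
```

```bash
python3 -c "
from h import *
go([.5636,-.2201,.23],-174.24)
cap('wrist','w6');cap('scene','s6');cap('top','t6')
big('s6',(80,90,240,260),3.4,'s6c')
go([.5636,-.2201,.23],-174.24)"
```

```text
t 7.9 tcp [ 0.5525 -0.2012  0.2523] head -174.8 slide [ 0.77 -0.44  0.88] spin -0.07 F [ 0.6 -0.6 -3.1] w 0.085 j [ -2.9  18.6   2.7   2.3 -78.4   7.6] tilt [-0.0771 -0.036 ]
t 8.05 tcp [ 0.5523 -0.1998  0.2527] head -174.76 slide [ 0.82 -0.45  0.9 ] spin -0.07 F [-0.2  0.8 -3.6] w 0.083 j [ -2.8  18.5   2.6   2.3 -78.5   7.5] tilt [-0.0771 -0.0358]
```

View pics/s6c.png

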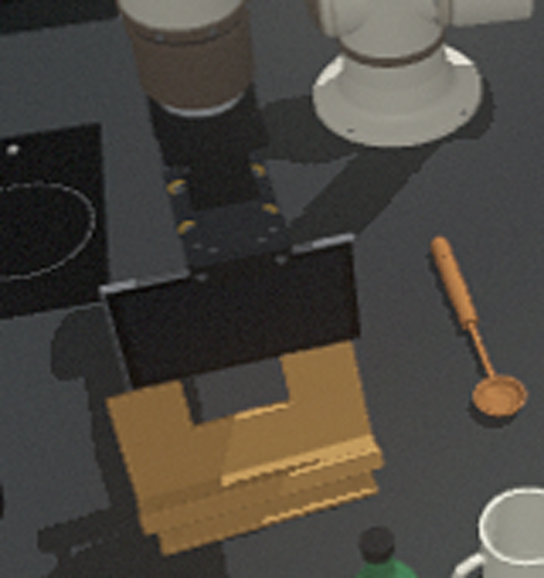

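View pics/w6.png

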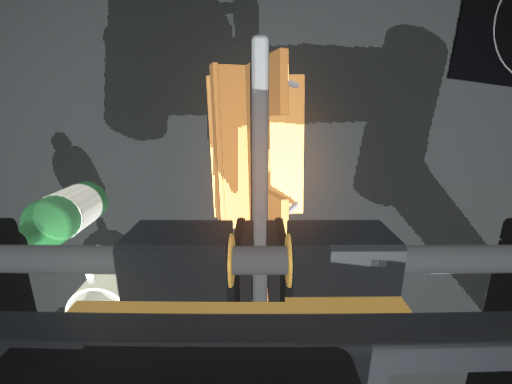

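```bash
cat > ov.py <<'E'
from stand import *
import sys
def overlay(f,q,box,sc,out):
    c=load(f);im=cv2.imread(f'pics/{f}.png');x0,y0,x1,y1=box
    im=cv2.resize(im[y0:y1,x0:x1],None,fx=sc,fy=sc,interpolation=cv2.INTER_CUBIC)
    P=[[C-.11*Y,C+.11*Y],[C+.105*u-.11*Y,C+.105*u-.045*Y,C+.055*u-.045*Y,C+.055*u+.045*Y,C+.105*u+.045*Y,C+.105*u+.11*Y],[C+.038*l-.11*Y,C+.038*l+.11*Y],[C+.038*l+.01*u-.11*Y,C+.038*l+.01*u+.11*Y]]
    for L in P:
        pts=np.array([(proj(c,Rz(q[2])@p+[q[0],q[1],0])-[x0,y0]+.5)*sc for p in L]).astype(int)
        cv2.polylines(im,[pts],False,(0,0,255),1)
    cv2.imwrite(f'pics/{out}.png',im)
if __name__=='__main__': overlay('w6',[.56597,-.2222,.1006],(190,20,330,230),2.8,'w6o')
E
python3 ov.py
```

```text
(no output)
```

View pics/w6o.png

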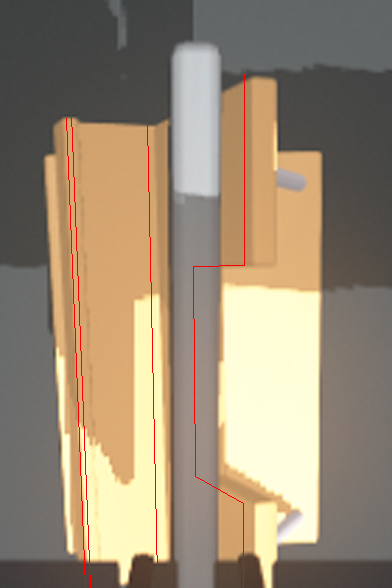

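```bash
cat > refit.py <<'E'
from stand import *
from ov import overlay
w=load('w6'); V=lambda x,y:(190+(x+.5)/2.8-.5,20+(y+.5)/2.8-.5)
wo=[(w,V(250,78),C+.105*u-.110*Y),(w,V(247,265),C+.105*u-.045*Y),(w,V(158,123),C-.11*Y)]
def res2(q): return np.concatenate([(proj(c,Rz(q[2])@p+[q[0],q[1],0])-np.array(uv))*k for k,L in ((2.2,obs),(1.3,wo)) for c,uv,p in L])
def resw(q): return np.concatenate([(proj(c,Rz(q[2])@p+[q[0],q[1],0])-np.array(uv)) for c,uv,p in wo])
f=least_squares(res2,[.57,-.22,.1]);print(f.x,np.degrees(f.x[2]),np.round(f.fun.reshape(-1,2),1).tolist())
g=least_squares(resw,[.57,-.22,.1]);print(g.x,np.degrees(g.x[2]),np.round(g.fun.reshape(-1,2),1).tolist())
overlay('w6',g.x,(190,20,330,230),2.8,'w6p')
E
python3 refit.py
```

```text
[ 0.56533145 -0.22238271  0.0862699 ] 4.942901006353618 [[-1.4, -1.5], [-1.2, -1.5], [0.1, 0.6], [0.4, -0.1], [0.1, -0.9], [2.5, 0.1], [-0.8, 1.4], [0.1, -1.3], [0.1, 0.4], [-2.7, -0.1]]
[ 0.56607716 -0.2225324   0.07096437] 4.065958760748995 [[1.0, -0.5], [0.0, 0.7], [-1.4, -0.1]]
```

View pics/w6p.png

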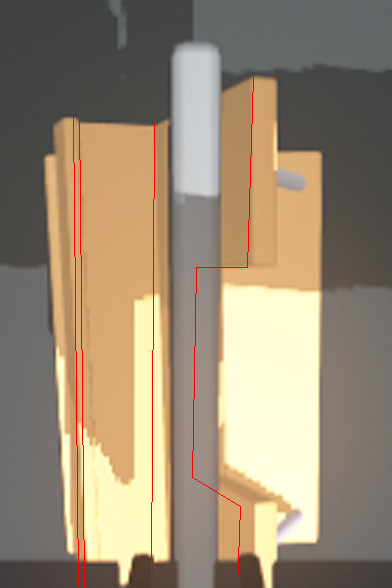

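```bash
python3 -c "
from h import *
go([.5735,-.2170,.15],-174.4)"
```

```text
t 8.05 tcp [ 0.5523 -0.1998  0.2527] head -174.76 slide [ 0.65 -1.11  4.05] spin -0.05 F [-0.2  0.8 -3.6] w 0.083 j [ -2.8  18.5   2.6   2.3 -78.5   7.5] tilt [-0.0771 -0.0358]
```

Emit:
servo_tool:
  deltas:
    - {"slide":[0.4,-0.7,0],"spin":-0.05}
    - {"slide":[0.3,-0.5,0.3],"spin":0}
    - {"slide":[0.1,0,0.8],"spin":0}
    - {"slide":[0,0,0.8],"spin":0}

```text
time_s: 8.45
tcp_pos: [0.5813, -0.2176, 0.2043]
ee_rot: [[0.102, -0.992, -0.072], [-0.994, -0.1, -0.035], [0.028, 0.075, -0.997]]
wrist_force: [0.0, 0.5, -4.4]
gripper_width: 0.082
```

```bash
python3 -c "
from h import *
go([.5735,-.2170,.15],-174.4)"
```

```text
t 8.45 tcp [ 0.5813 -0.2176  0.2043] head -174.27 slide [-0.12  0.14  2.19] spin 0.02 F [ 0.   0.5 -4.4] w 0.082 j [ -4.3  23.1   2.6   2.4 -73.5   9.3] tilt [-0.0721 -0.0354]
```

Emit:
servo_tool:
  deltas:
    - {"slide":[0,0.1,0.7],"spin":0}
    - {"slide":[0,0.05,0.7],"spin":0}
    - {"slide":[0,0,0.5],"spin":0}

```text
time_s: 8.75
tcp_pos: [0.572, -0.2178, 0.1522]
ee_rot: [[0.103, -0.992, -0.077], [-0.994, -0.1, -0.033], [0.025, 0.08, -0.996]]
wrist_force: [0.5, -0.4, -4.2]
gripper_width: 0.078
```

Emit:
servo_tool:
  deltas:
    - {"slide":[0,0,0],"spin":0}
    - {"slide":[0,0,0],"spin":0}
    - {"slide":[0,0,0],"spin":0}
    - {"slide":[0,0,0],"spin":0}

```text
time_s: 9.15
tcp_pos: [0.5718, -0.217, 0.1516]
ee_rot: [[0.104, -0.992, -0.078], [-0.994, -0.101, -0.033], [0.025, 0.081, -0.996]]
wrist_force: [-0.1, -0.2, -3.6]
gripper_width: 0.087
```

```bash
python3 -c "
from h import *
go([.5735,-.2170,.15],-174.4)"
```

```text
t 9.15 tcp [ 0.5718 -0.217   0.1516] head -174.16 slide [ 0.01 -0.07  0.06] spin 0.03 F [-0.1 -0.2 -3.6] w 0.087 j [ -4.4  24.5  -2.9   2.5 -66.9   9.2] tilt [-0.0783 -0.0335]
```

```bash
python3 -c "
from h import *
cap('scene','s7');big('s7',(80,90,240,260),3.4,'s7c');cap('top','t7');big('t7',(320,150,440,240),6,'t7c')
go([.5695,-.2170,.128],-174.4)"
```

```text
t 9.25 tcp [ 0.5719 -0.217   0.1516] head -174.16 slide [-0.03  0.02  0.95] spin 0.03 F [ 0.5 -0.4 -4.5] w 0.084 j [ -4.4  24.5  -2.9   2.4 -66.9   9.2] tilt [-0.0781 -0.0334]
```

View pics/s7c.png

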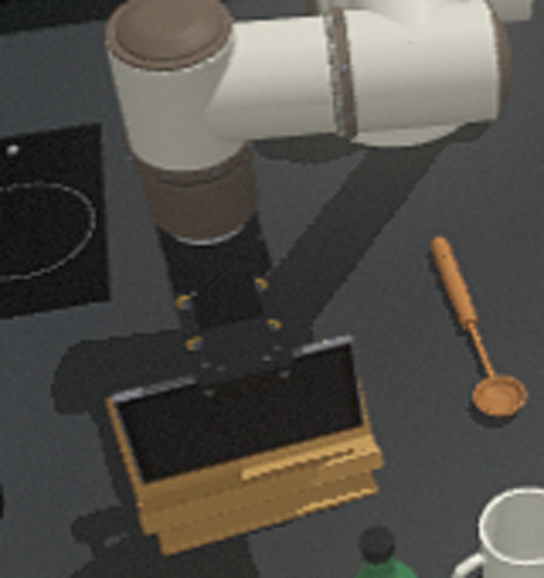

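Emit:
servo_tool:
  deltas:
    - {"slide":[-0.03,0,0.5],"spin":0.03}
    - {"slide":[0,0,0.4],"spin":0}
    - {"slide":[0,0,0],"spin":0}

```text
time_s: 9.55
tcp_pos: [0.5701, -0.217, 0.128]
ee_rot: [[0.099, -0.992, -0.077], [-0.995, -0.097, -0.033], [0.026, 0.079, -0.997]]
wrist_force: [-0.1, 0.3, -4.3]
gripper_width: 0.079
```

```bash
python3 -c "
from h import *
go([.5695,-.2170,.122],-174.4)"
```

```text
t 9.55 tcp [ 0.5701 -0.217   0.128 ] head -174.44 slide [-0.01  0.    0.24] spin -0.01 F [-0.1  0.3 -4.3] w 0.079 j [ -4.4  25.5  -5.    2.5 -63.8   8.8] tilt [-0.0766 -0.0332]
```

Emit:
servo_tool:
  deltas:
    - {"slide":[0,0,0.12],"spin":0}
    - {"slide":[0,0,0.12],"spin":0}

```text
time_s: 9.75
tcp_pos: [0.5703, -0.2175, 0.1224]
ee_rot: [[0.1, -0.992, -0.075], [-0.995, -0.097, -0.034], [0.027, 0.079, -0.997]]
wrist_force: [0.6, 4.4, 8.0]
gripper_width: 0.084
```

Emit:
servo_tool:
  deltas:
    - {"slide":[0,0,0.1],"spin":0}

```text
time_s: 9.85
tcp_pos: [0.572, -0.2176, 0.1223]
ee_rot: [[0.101, -0.992, -0.071], [-0.995, -0.098, -0.036], [0.028, 0.074, -0.997]]
wrist_force: [0.4, 4.4, 9.2]
gripper_width: 0.084
```

Emit:
servo_tool:
  deltas:
    - {"slide":[0,0,0.1],"spin":0}

```text
time_s: 9.95
tcp_pos: [0.5738, -0.2175, 0.1222]
ee_rot: [[0.102, -0.993, -0.066], [-0.994, -0.099, -0.037], [0.03, 0.069, -0.997]]
wrist_force: [0.1, 4.3, 3.9]
gripper_width: 0.085
```

```bash
python3 -c "
from h import *
cap('scene','s8');big('s8',(90,130,220,260),4.5,'s8c');cap('wrist','w8')
s=sense();print(s['moment'],s['wrist_force'])
go([.5735,-.2175,.122],-174.4)"
```

```text
[ 1.20456443  0.02321416 -0.06153386] [-0.21431492  3.9843112   5.47722395]
t 10.05 tcp [ 0.5737 -0.2175  0.1222] head -174.28 slide [-0.    0.01  0.01] spin 0.01 F [-0.2  4.   5.5] w 0.081 j [ -4.3  25.7  -5.5   2.7 -62.4   8.8] tilt [-0.0662 -0.0366]
```

View pics/s8c.png

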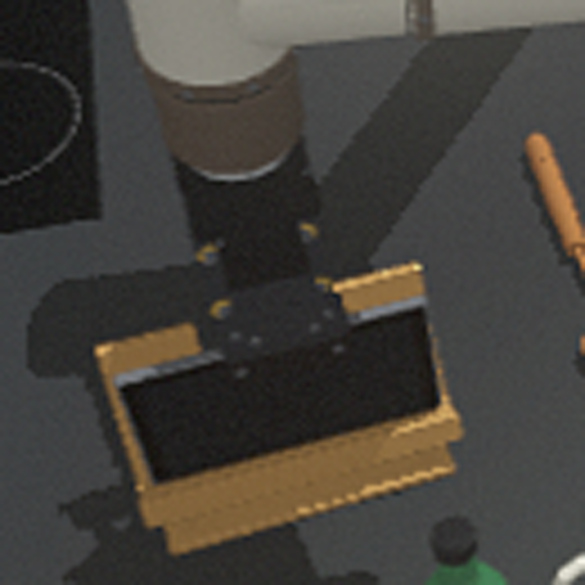

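View pics/w8.png

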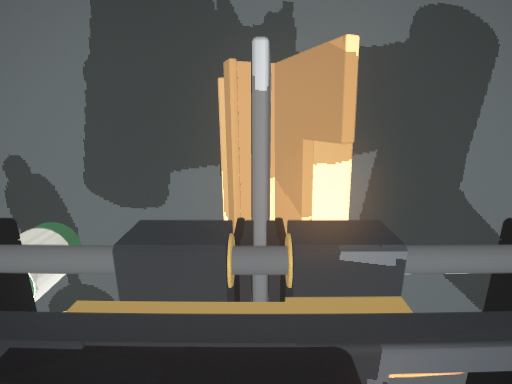

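Emit:
servo_tool:
  deltas:
    - {"slide":[0,0.1,0.15],"spin":0}

```text
time_s: 10.15
tcp_pos: [0.5738, -0.2177, 0.1221]
ee_rot: [[0.103, -0.993, -0.059], [-0.994, -0.101, -0.038], [0.032, 0.063, -0.998]]
wrist_force: [-0.2, 5.8, 12.5]
gripper_width: 0.086
```

Emit:
servo_tool:
  deltas:
    - {"slide":[0,0.1,0.15],"spin":0}

```text
time_s: 10.25
tcp_pos: [0.5738, -0.2178, 0.1221]
ee_rot: [[0.104, -0.993, -0.052], [-0.994, -0.102, -0.039], [0.034, 0.056, -0.998]]
wrist_force: [-0.3, 5.4, 9.8]
gripper_width: 0.083
```

```bash
python3 -c "
from h import *
s=sense();print(s['moment'],s['wrist_force'])
go([.5715,-.2175,.120],-174.4)"
```

```text
[ 1.85391551  0.08723997 -0.07412981] [-0.26321049  5.41219996  9.75544283]
t 10.25 tcp [ 0.5738 -0.2178  0.1221] head -174.11 slide [-0.02  0.09  0.09] spin 0.04 F [-0.3  5.4  9.8] w 0.083 j [ -4.3  25.3  -6.2   2.8 -61.3   8.8] tilt [-0.0521 -0.0393]
```

Emit:
servo_tool:
  deltas:
    - {"slide":[0,0.05,0.12],"spin":0.02}
    - {"slide":[0,0.05,0.12],"spin":0}
    - {"slide":[0,0.05,0.12],"spin":0}
    - {"slide":[0,0.05,0.12],"spin":0}

```text
time_s: 10.65
tcp_pos: [0.5763, -0.2177, 0.122]
ee_rot: [[0.106, -0.994, -0.03], [-0.994, -0.104, -0.043], [0.04, 0.035, -0.999]]
wrist_force: [-0.4, 4.7, 7.7]
gripper_width: 0.082
```

Emit:
servo_tool:
  deltas:
    - {"slide":[0,0.05,0.12],"spin":0.02}
    - {"slide":[0,0.05,0.12],"spin":0}
    - {"slide":[0,0.05,0.12],"spin":0}
    - {"slide":[0,0.05,0.12],"spin":0}

```text
time_s: 11.05
tcp_pos: [0.5789, -0.2176, 0.122]
ee_rot: [[0.107, -0.994, -0.009], [-0.993, -0.106, -0.047], [0.046, 0.014, -0.999]]
wrist_force: [-1.5, 5.0, 6.3]
gripper_width: 0.076
```

```bash
python3 -c "
from h import *
s=sense();print(s['moment'],s['wrist_force'])
cap('scene','s9');big('s9',(90,130,220,260),4.5,'s9c')
go([.5715,-.2175,.120],-174.4)"
```

```text
[ 1.44918929  0.22182078 -0.059183  ] [-1.47233716  5.01619266  6.30385597]
t 11.1 tcp [ 0.5788 -0.2176  0.1219] head -173.9 slide [-0.04  0.29  0.08] spin 0.06 F [-0.4  3.9  7. ] w 0.081 j [ -4.1  24.4  -7.9   3.2 -58.1   8.5] tilt [-0.0086 -0.0472]
```

View pics/s9c.png

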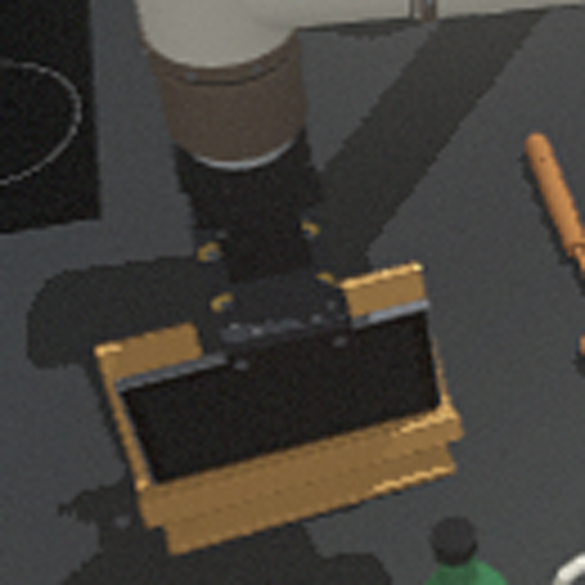

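```bash
cat > led.py <<'E'
from stand import *
q=[.5645,-.2224,np.radians(5.7)]
def ledge(c,uv,q=q):
    e,d=ray(c,uv); R=Rz(q[2]); e=R.T@(e-[q[0],q[1],0]); d=R.T@d
    k=((C-e)@u)/(d@u); p=e+k*d; return (p-C)@l*1000, p[1]*1000
E
python3 - <<'E'
from led import *
big('s8',(110,195,205,255),8,'s8d');big('s9',(110,195,205,255),8,'s9d')
a=cv2.imread('pics/s8d.png');b=cv2.imread('pics/s9d.png');cv2.imwrite('pics/s89.png',cv2.resize(np.vstack([a,b]),None,fx=.62,fy=.62))
c=load('s8');U=lambda x,y:(90+(x+.5)/4.5-.5,130+(y+.5)/4.5-.5)
for n,p in [('L8',(155,482)),('R8',(440,408)),('L9',(157,478)),('R9',(440,405))]: print(n,ledge(c,U(*p)))
E
```

```text
L8 (np.float64(6.960321529378867), np.float64(-97.85921527383566))
R8 (np.float64(11.881625023203812), np.float64(102.12023913664342))
L9 (np.float64(2.7137060456139293), np.float64(-96.10382354515656))
R9 (np.float64(8.102899575553867), np.float64(102.92559201199117))
```

View pics/s89.png

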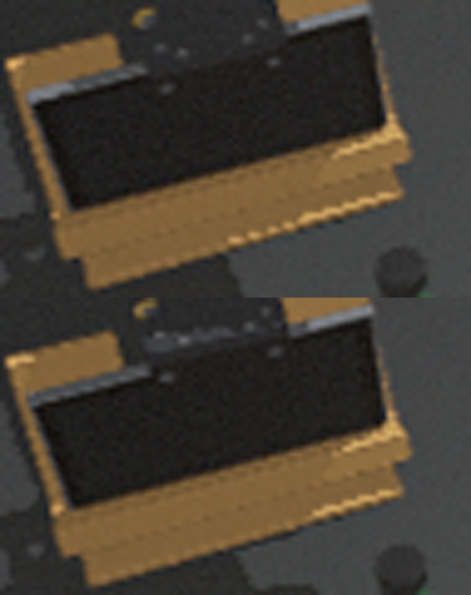

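```bash
python3 - <<'E'
from led import *
cap('wrist','w9')
c8=load('s8');c9=load('s9')
U=lambda x,y:(90+(x+.5)/4.5-.5,130+(y+.5)/4.5-.5)
# fit: d of front bottom edge, lean theta(+fwd), y0, roll
def fit(c,pts):
    def pos(v,yy,h):
        d,th,y0,ro=v; n=np.array([np.sin(th),0,np.cos(th)])
        P=C+d/1000*l
        yv=np.array([0,np.cos(ro),np.sin(ro)])
        zv=np.cos(ro)*n+np.array([0,-np.sin(ro),0])
        P=P+[0,y0/1000,0]+ (yy)*yv+h*zv+[0,0,max(0,.1025*abs(np.sin(ro)))]
        return Rz(q[2])@P+[q[0],q[1],0]
    f=least_squares(lambda v:np.concatenate([proj(c,pos(v,yy,h))-np.array(U(*uv)) for uv,yy,h in pts]+[[ (v[3]-.02)*20]]),[9,0,0,.02]); print(np.round(f.x,3),np.round(f.fun,1))
fit(c8,[((155,482),-.1025,0),((440,408),.1025,0),((118,388),-.1025,.125),((424,308),.1025,.125)])
fit(c9,[((157,478),-.1025,0),((440,405),.1025,0),((121,392),-.1025,.125),((426,312),.1025,.125)])
E
```

```text
[ 8.053  0.162  1.688 -0.   ] [-0.9  0.5  0.4 -0.8 -0.8  0.1  1.1 -0.4 -0.4]
[ 3.876  0.209  2.776 -0.   ] [-1.1  0.5  0.4 -0.9 -0.8  0.1  1.3 -0.4 -0.4]
```

View pics/w9.png

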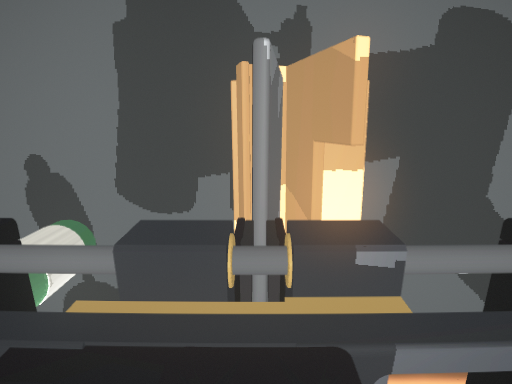

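Emit:
servo_tool:
  deltas:
    - {"slide":[0,0.3,-0.1],"spin":0.03}
    - {"slide":[0,0.3,-0.03],"spin":0.02}

```text
time_s: 11.35
tcp_pos: [0.5636, -0.2187, 0.1254]
ee_rot: [[0.1, -0.995, -0.009], [-0.994, -0.099, -0.047], [0.046, 0.013, -0.999]]
wrist_force: [0.4, -0.0, -4.0]
gripper_width: 0.081
```

```bash
python3 -c "
from h import *
go([.559,-.2177,.122],-174.3);print(sense()['moment'])"
```

```text
t 11.35 tcp [ 0.5636 -0.2187  0.1254] head -174.29 slide [-0.06  0.18  0.14] spin 0.0 F [ 0.4 -0.  -4. ] w 0.081 j [ -4.3  22.9  -9.7   3.2 -57.7   8.3] tilt [-0.0086 -0.047 ]
[ 0.30327051 -0.13312528 -0.04029953]
```

```bash
python3 -c "
from h import *
cap('scene','s10');big('s10',(90,130,220,260),4.5,'s10c');cap('wrist','w10')"
```

```text
(no output)
```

View pics/s10c.png

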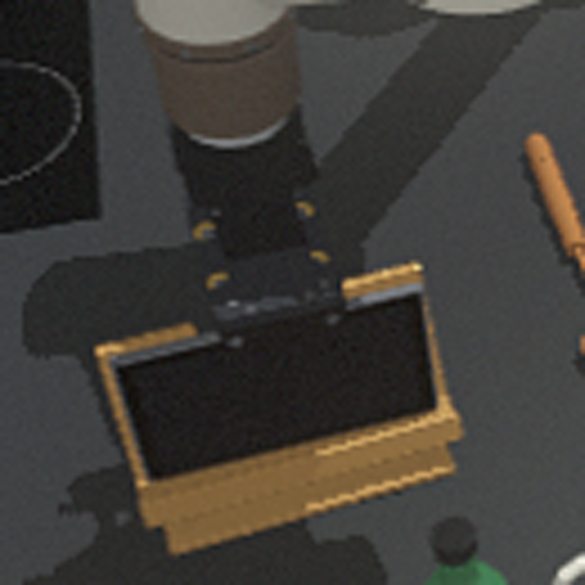

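View pics/w10.png

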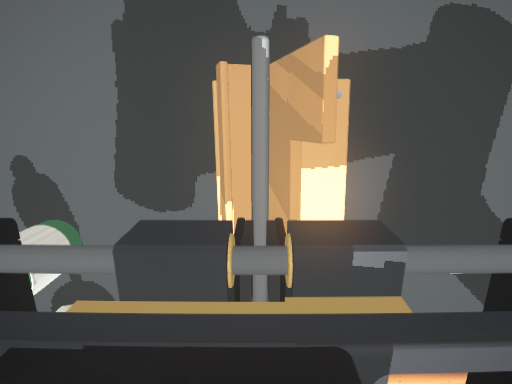

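Emit:
servo_tool:
  deltas:
    - {"slide":[0,0.15,0.1],"spin":0}

```text
time_s: 11.55
tcp_pos: [0.5583, -0.2196, 0.1223]
ee_rot: [[0.099, -0.995, -0.011], [-0.994, -0.099, -0.047], [0.046, 0.015, -0.999]]
wrist_force: [0.3, 0.1, -4.4]
gripper_width: 0.083
```

Emit:
servo_tool:
  deltas:
    - {"slide":[0,0.1,0.1],"spin":0}

```text
time_s: 11.65
tcp_pos: [0.5563, -0.2204, 0.1207]
ee_rot: [[0.1, -0.995, -0.009], [-0.994, -0.099, -0.048], [0.047, 0.014, -0.999]]
wrist_force: [0.5, 5.8, 10.6]
gripper_width: 0.081
```

```bash
python3 -c "
from h import *
go([.559,-.2177,.122],-174.3);print(sense()['moment'])"
```

```text
t 11.65 tcp [ 0.5563 -0.2204  0.1207] head -174.31 slide [-0.09 -0.12 -0.06] spin -0.0 F [ 0.5  5.8 10.6] w 0.081 j [ -4.5  22.6 -11.    3.3 -56.7   8.4] tilt [-0.009  -0.0478]
[1.84349261 0.14850611 0.04653248]
```

```bash
python3 -c "
from h import *
cap('scene','s11');big('s11',(105,170,215,255),7,'s11c')"
```

```text
(no output)
```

View pics/s11c.png

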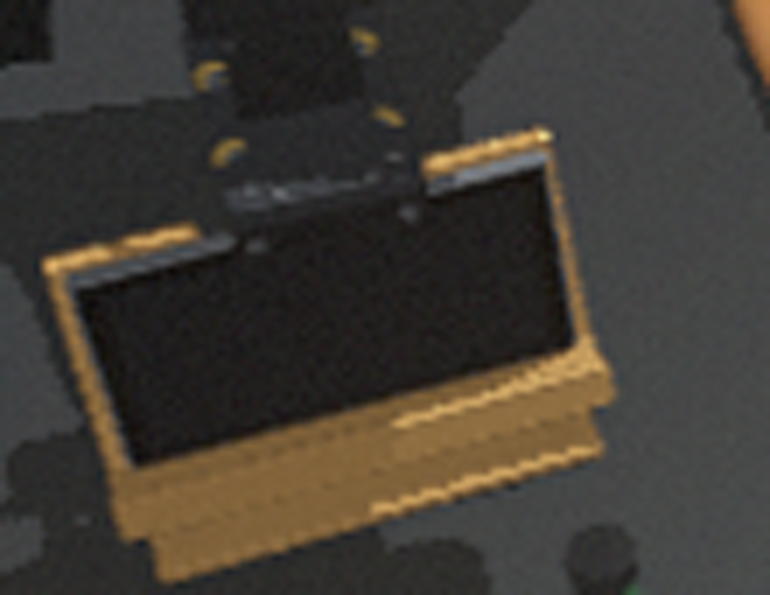

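```bash
cat > lean.py <<'E'
from led import *
def fit(c,pts,W=.205,H=.125):
    def pos(v,a,h):
        d,th,y0,ro=v; zv=np.array([np.sin(th),0,np.cos(th)])
        k=a*np.cos(ro)-h*np.sin(ro); hh=h*np.cos(ro)+a*np.sin(ro)+W/2*abs(np.sin(ro))
        P=C+d/1000*l+[0,y0/1000+k,0]+hh*zv
        return Rz(q[2])@P+[q[0],q[1],0]
    f=least_squares(lambda v:np.concatenate([proj(c,pos(v,a,h))-np.array(uv) for uv,(a,h) in zip(pts,[(-W/2,0),(W/2,0),(-W/2,H),(W/2,H)])]),[9,0,0,.02])
    print('d,lean(fwd),y0,roll',np.round(f.x,3),'res',np.round(f.fun,1))
E
python3 - <<'E'
from lean import *
U=lambda x,y:(105+(x+.5)/7-.5,170+(y+.5)/7-.5)
fit(load('s11'),[U(133,468),U(577,345),U(72,290),U(546,165)])
E
```

```text
d,lean(fwd),y0,roll [3.242 0.041 1.879 0.   ] res [-0.5 -0.1  0.5 -0.1 -0.8  0.   0.8 -0.1]
```

Emit:
servo_tool:
  deltas:
    - {"slide":[0,0.1,-0.02],"spin":0}
    - {"slide":[0,0.1,-0.02],"spin":0}
    - {"slide":[0,0.1,0],"spin":0}
  gripper: 185

```text
time_s: 12.0
tcp_pos: [0.549, -0.2216, 0.1226]
ee_rot: [[0.1, -0.995, -0.007], [-0.994, -0.1, -0.049], [0.048, 0.012, -0.999]]
wrist_force: [0.9, 0.2, 0.3]
gripper_width: 0.245
```

```bash
python3 -c "
from h import *
go([.535,-.2225,.122],-174.3);print(sense()['moment'])
cap('scene','s12');big('s12',(105,170,215,255),7,'s12c');cap('wrist','w12')"
```

```text
t 12.0 tcp [ 0.549  -0.2216  0.1226] head -174.29 slide [-0.02  0.56  0.03] spin 0.0 F [0.9 0.2 0.3] w 0.245 j [ -4.7  21.9 -11.9   3.4 -56.4   8.5] tilt [-0.0069 -0.0488]
[ 0.1028808  -0.02311297 -0.00842632]
```

View pics/s12c.png

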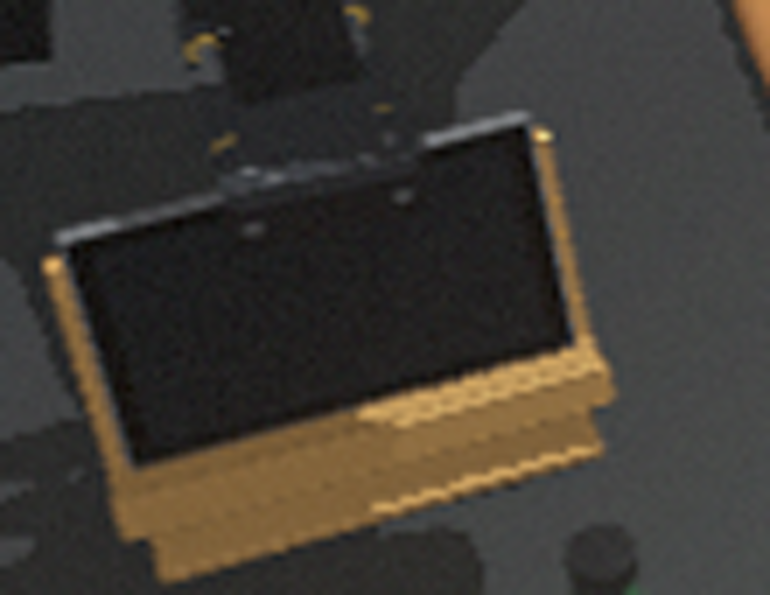

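View pics/w12.png

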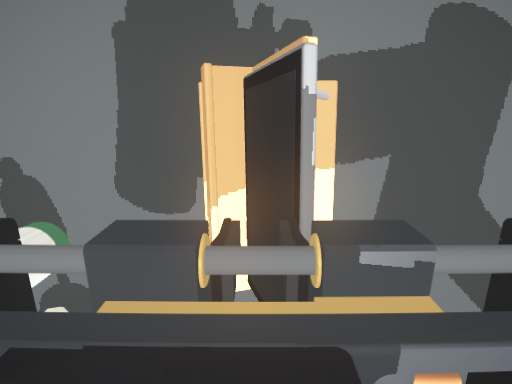

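```bash
python3 - <<'E'
from lean import *
U=lambda x,y:(105+(x+.5)/7-.5,170+(y+.5)/7-.5)
fit(load('s12'),[U(133,468),U(577,345),U(66,246),U(527,123)])
E
```

```text
d,lean(fwd),y0,roll [ 3.644e+00 -1.890e-01  1.892e+00  2.000e-03] res [-0.5 -0.   0.5 -0.2 -1.3 -0.1  1.2 -0.2]
```

Emit:
servo_tool:
  deltas:
    - {"slide":[0,0.25,0],"spin":0}
    - {"slide":[0,0.25,0],"spin":0}
    - {"slide":[0,0.1,0],"spin":0}

```text
time_s: 12.4
tcp_pos: [0.5328, -0.2233, 0.1226]
ee_rot: [[0.1, -0.995, -0.008], [-0.994, -0.099, -0.049], [0.048, 0.012, -0.999]]
wrist_force: [0.3, 1.0, 0.6]
gripper_width: 0.275
```

```bash
python3 -c "
from h import *
go([.532,-.2225,.122],-174.3);print(sense()['moment'])
cap('scene','s13');big('s13',(105,170,215,255),7,'s13c');cap('wrist','w13')"
```

```text
t 12.4 tcp [ 0.5328 -0.2233  0.1226] head -174.3 slide [-0.03  0.03  0.02] spin 0.0 F [0.3 1.  0.6] w 0.275 j [ -5.   20.6 -14.    3.4 -55.7   8.8] tilt [-0.0075 -0.0487]
[ 0.15618914 -0.0287315  -0.00980174]
```

View pics/s13c.png

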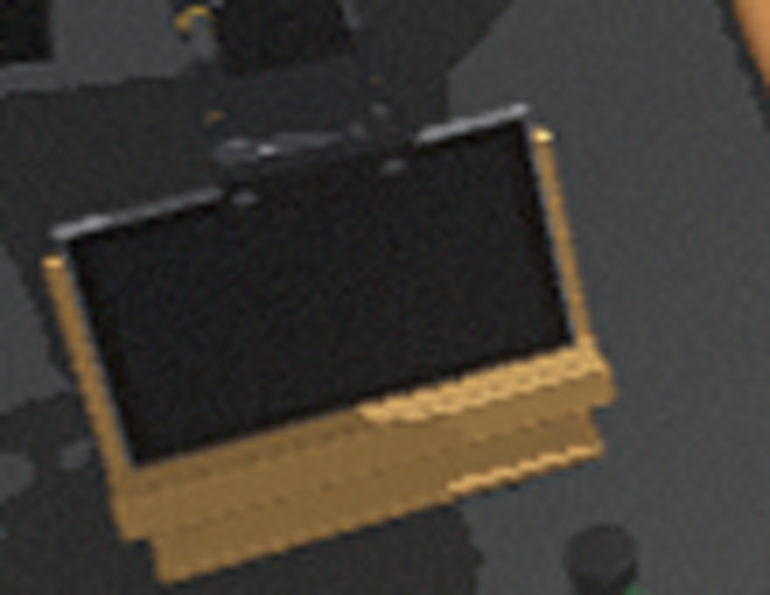

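View pics/w13.png

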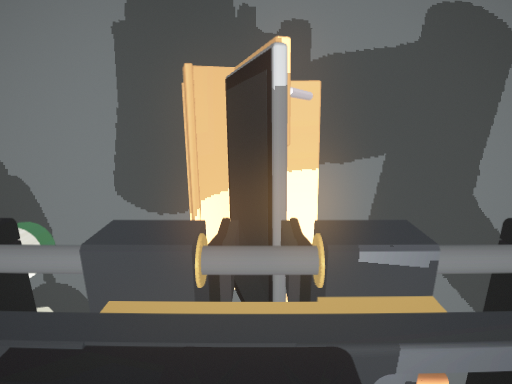

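Emit:
servo_tool:
  deltas:
    - {"slide":[0,0,0],"spin":0}
    - {"slide":[0,0,0],"spin":0}
    - {"slide":[0,0,0],"spin":0}
    - {"slide":[0,0,0],"spin":0}
    - {"slide":[0,0,0],"spin":0}
  gripper: 20

```text
time_s: 13.0
tcp_pos: [0.5337, -0.2233, 0.1228]
ee_rot: [[0.1, -0.995, -0.007], [-0.994, -0.1, -0.049], [0.048, 0.011, -0.999]]
wrist_force: [-0.2, -0.4, -0.6]
gripper_width: 0.645
```

```bash
python3 -c "
from h import *
go([.528,-.2225,.122],-174.3);print(sense()['moment'])
cap('scene','s14');big('s14',(105,170,215,255),7,'s14c');cap('wrist','w14')"
```

```text
t 13.0 tcp [ 0.5337 -0.2233  0.1228] head -174.28 slide [-0.06  0.22  0.03] spin 0.0 F [-0.2 -0.4 -0.6] w 0.645 j [ -5.   20.6 -13.9   3.4 -55.7   8.8] tilt [-0.0066 -0.049 ]
[ 0.18764487 -0.07506788  0.06822725]
```

View pics/s14c.png

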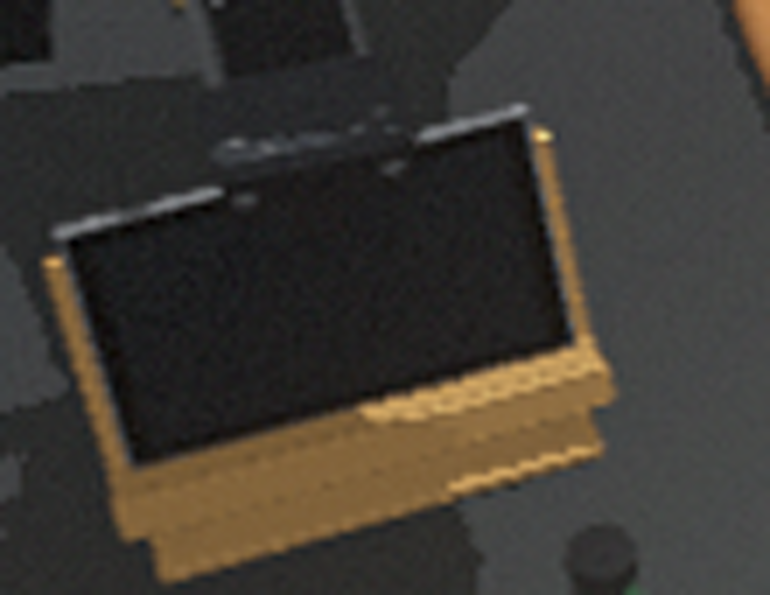

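View pics/w14.png

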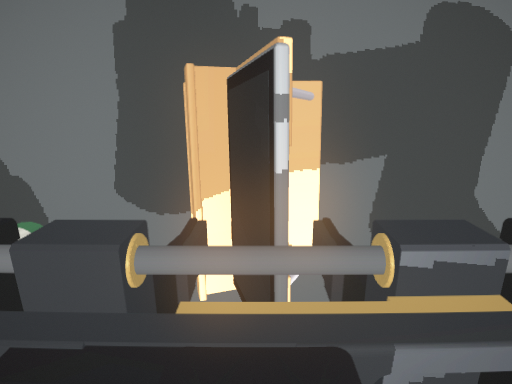

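Emit:
servo_tool:
  deltas:
    - {"slide":[0,0.15,-0.1],"spin":0}
    - {"slide":[0,0.1,-0.6],"spin":0}
    - {"slide":[0,0,-0.8],"spin":0}

```text
time_s: 13.4
tcp_pos: [0.5247, -0.2216, 0.1581]
ee_rot: [[0.1, -0.995, -0.015], [-0.994, -0.099, -0.047], [0.046, 0.019, -0.999]]
wrist_force: [-0.2, -0.8, 0.2]
gripper_width: 0.905
```

```bash
python3 -c "
from h import *
go([.528,-.2225,.25],-174.3);cap('wrist','w15')"
```

```text
t 13.4 tcp [ 0.5247 -0.2216  0.1581] head -174.32 slide [ 0.22 -0.06 -3.67] spin -0.0 F [-0.2 -0.8  0.2] w 0.905 j [ -4.9  18.1 -12.    3.2 -60.5   9. ] tilt [-0.0145 -0.0474]
```

View pics/w15.png

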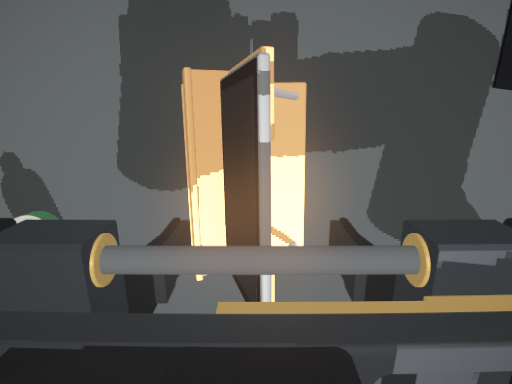

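Emit:
servo_tool:
  deltas:
    - {"slide":[0,0,-1],"spin":0}
    - {"slide":[0,0,-1],"spin":0}
    - {"slide":[0,0,-1],"spin":0}
    - {"slide":[0,0,-1],"spin":0}
    - {"slide":[-0.5,0.5,-0.5],"spin":0}
    - {"slide":[-0.8,0.5,0],"spin":0}
    - {"slide":[-0.8,0.5,0],"spin":0}
    - {"slide":[0,0,0],"spin":0}

```text
time_s: 14.25
tcp_pos: [0.4833, -0.1673, 0.2785]
ee_rot: [[0.098, -0.995, -0.002], [-0.994, -0.098, -0.049], [0.049, 0.007, -0.999]]
wrist_force: [-0.4, -0.4, 0.8]
gripper_width: 0.918
```

```bash
python3 - <<'E'
from lean import *
go([.528,-.2225,.25],-174.3);cap('wrist','w16');cap('scene','s16');cap('top','t16')
big('s16',(105,170,215,255),7,'s16c');big('t16',(320,150,430,240),6,'t16c')
E
```

```text
t 14.25 tcp [ 0.4833 -0.1673  0.2785] head -174.38 slide [ 2.31 -1.57  1.24] spin -0.01 F [-0.4 -0.4  0.8] w 0.918 j [  1.    7.4  -8.3   2.9 -74.4   3.8] tilt [-0.0025 -0.0492]
```

View pics/s16.png

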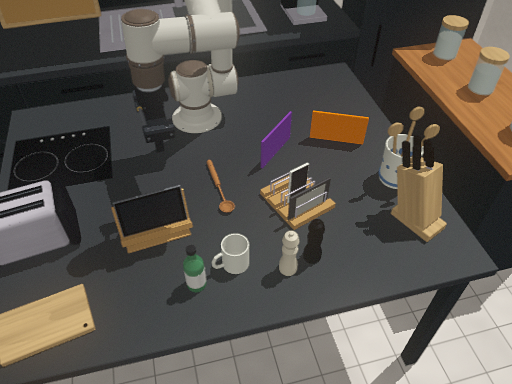

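View pics/s16c.png

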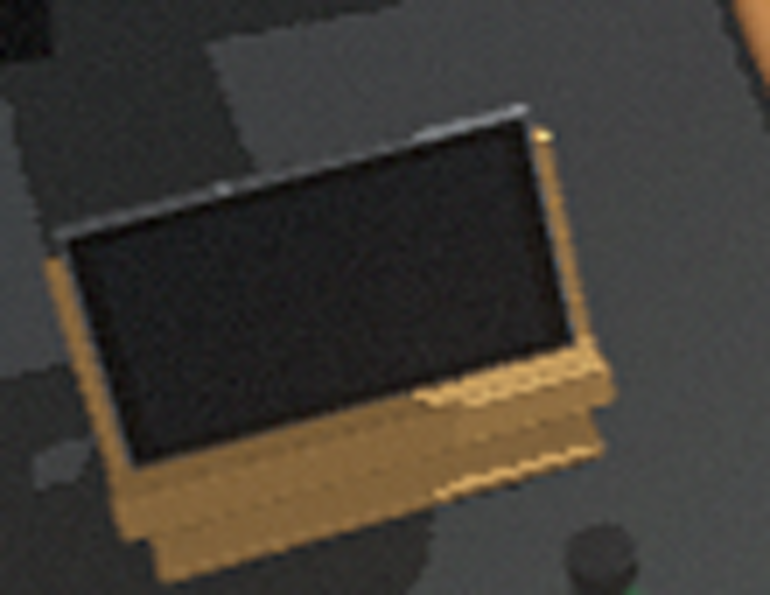

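View pics/w16.png

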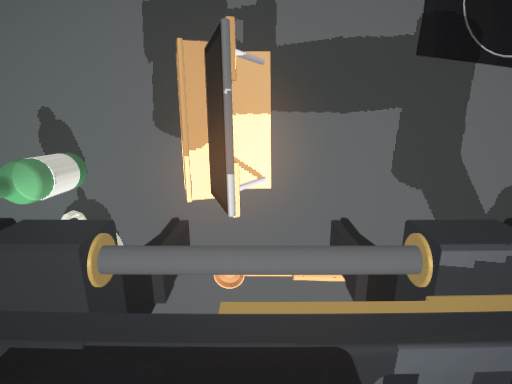

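View pics/t16.png

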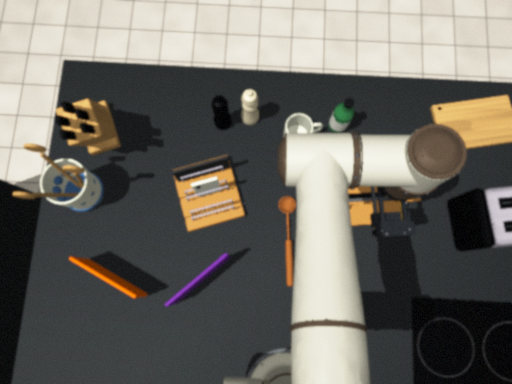

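```bash
python3 - <<'E'
from lean import *
import stand
U=lambda x,y:(105+(x+.5)/7-.5,170+(y+.5)/7-.5)
fit(load('s16'),[U(133,468),U(577,345),U(65,242),U(525,117)])
# other objects moved? scene diff vs start
a=cv2.imread('pics/scene0.png').astype(int);b=cv2.imread('pics/s16.png').astype(int)
d=np.abs(a-b).max(2)
for n,(x0,y0,x1,y1) in dict(mug=(212,234,252,273),salt=(278,228,300,277),pepper=(304,216,326,264),oil=(184,244,208,293),spoon=(205,158,237,216),ereader=(286,182,332,222),phone=(286,162,312,205)).items():
    print(n,round(d[y0:y1,x0:x1].mean(),1),round((d[y0:y1,x0:x1]>60).mean(),3))
r.finish_job()
E
```

```text
d,lean(fwd),y0,roll [ 4.046e+00 -2.210e-01  2.010e+00  4.000e-03] res [-0.5  0.   0.6 -0.2 -1.3 -0.2  1.2 -0.1]
mug 2.0 0.0
salt 2.1 0.0
pepper 3.5 0.0
oil 2.8 0.0
spoon 2.9 0.0
ereader 3.3 0.007
phone 12.9 0.031
the job is handed in; nothing more can be done
```

The tablet is on the cookbook stand's ledge, leaning back on both ears of the backrest with the screen facing the stand's front. I handed the job in at about 14.4 s, with the gripper open and well clear.

- **Lift:** I gripped the tablet by the middle of its top edge and slid it straight up out of its slot, the one nearest the robot.
- **Placing:** I lowered it until the wrist force showed it standing on the ledge. I then opened the gripper to a gap of about 25 mm, guided the top back onto the backrest, and only then opened fully and moved away.
- **Last pictures:** The tablet is level and about 2 mm off the middle of the stand. It did not move between the full release and the last picture about 1 s later.
- **Bystanders:** The image comparison shows the mug, both mills, the oil bottle and the spoon unchanged. The phone and e-reader are still in the rack. The phone's patch differs a little, which I put down to the tablet no longer being behind it.

**Checks that disagreed:**
- My single-camera fit puts the lean at 0.22 rad and the front lower edge at 4 mm, against an expected 0.30 rad and 9 mm. The wrist picture shows the tablet lying against the ears, so I believe this is bias in the fit.
- The wrist view put the stand 2–4 mm nearer the robot than the other two cameras did, so I used a value in between.
- The tool drifted in tilt by up to about 5 degrees during the carry. The tablet touched the ledge at one corner first and swung about 0.2 rad forward in the grip before I pulled it back upright. It came to rest level after release.

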